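# Clear dead chargers down the scrap chute

### The job

Slide the scrap station's shutter fully open, then lift every dead charger (red sticker) that is on the bench onto the station's deck and push it under the hood and off the ledge, so that it drops down the chute into the collection box. When all of them are in the box, slide the shutter fully closed again. Leave the good chargers (green sticker) and everything else on the bench where they are.

Things in the scene. Friction and masses are not known exactly. Their poses are not given: they have to be found in the camera images.
- deck (a point): middle of the scrap station's deck (teal cabinet, salmon mat), on its surface, 150 mm above the bench, 80 mm before the ledge edge; axes as ledge. The deck is 160 mm long in x and 142 mm wide between side rims 12 mm high and 5 mm thick; its rear (-x) end is open. From 50 mm before the edge two 12 mm high guides narrow it to a gap 68 mm wide at the edge
- ledge (a point): middle of the deck's far edge, at deck height (150 mm above the bench). x is horizontal and points off the ledge, the way parts are pushed; y left; z up. Beyond the edge, x = 0 to 95 mm, is the chute's shaft, 68 mm wide between walls; below, a steel slide at 47 degrees leads into the collection box, so a part tips in once its middle is past the edge
- hood (a point): middle of the top of the fixed clear hood over the shaft, 39 mm above deck level, 47.5 mm beyond the ledge edge; axes as ledge. It is 95 mm long in x, 78 mm wide, 4 mm thick, and begins right at the edge. The gap below it at the edge (68 mm wide, 35 mm high) is the only way into the chute and box, which are closed otherwise
- box_floor (a point): middle of the red inner floor, here 20 mm above the bench, of the closed collection box with clear lid and sides, 195 mm beyond the ledge edge; axes as ledge. Inside it runs from x = -95 to 100 mm and y = -55 to 55 mm ; lid top 119 mm above the bench. The floor falls 8 degrees towards +x; slide and floor are slippery, so parts end up in a row at the far end
- shutter (a joint): orange shutter plate that covers the shaft 3 mm below deck level; 0 m = fully closed, 0.075 m = fully open (end stops). It slides in the ledge's +y direction to open and stays where it is left (friction about 1.5 N, no spring). If it is closed, pushed parts stay lying on it
- shutter_grip (a point): top centre of the shutter's black upright grip: 20 mm in the ledge's x, 24 mm in its y, 36 mm tall, top 33 mm above deck level. It stands 47 mm beyond the ledge edge and 68 mm left of its middle when closed, 143 mm when open, over a grey track housing 95 mm long in x, from 39 to 169 mm left, its top 12 mm below deck level
- dead1_mid (a point): centre of a dead charger block: white, 46 x 34 x 24 mm (its x, y, z axes), about 60 g, red round sticker on top. May be absent
- dead2_mid (a point): centre of a dead charger block: white, 46 x 34 x 24 mm (its x, y, z axes), about 60 g, red round sticker on top. May be absent
- dead3_mid (a point): centre of a dead charger block: white, 46 x 34 x 24 mm (its x, y, z axes), about 60 g, red round sticker on top. May be absent
- dead4_mid (a point): centre of a dead charger block: white, 46 x 34 x 24 mm (its x, y, z axes), about 60 g, red round sticker on top. May be absent
- good1_mid (a point): centre of a good charger block, same shape but with a green sticker; to be left alone
- good2_mid (a point): centre of a good charger block, same shape but with a green sticker; to be left alone
- phone: black phone 148 x 71 x 9 mm (x, y, z), lying on the bench; origin at the centre of its underside; bystander
- tweezers: steel tweezers 120 mm long, lying along their x, 6 mm high; origin at the centre of its underside; bystander
- jar: jar with blue cap, 60 mm diameter, 55 mm high; origin at the centre of its underside; bystander
- brush: brush lying along its x, 160 mm long; origin at the centre of its underside; bystander
- screwbox: open blue screw box 110 x 80 x 30 mm; origin at the centre of its underside; bystander
- spool: blue spool 60 mm diameter, 30 mm high; origin at the centre of its underside; bystander
Things that resemble listed ones, but are neither listed nor needed, are in the scene too. Leave any purple look-alike of the part that bears dead1_mid alone.

How it is judged (in metres and radians):
On the way, in this order (a step that is already met when the one before it is completed fails the run):
1. the shutter is fully open (value of joint shutter above 0.068 m), for 0.2 s.
2. every dead charger is down the chute in the collection box (x of dead1_mid in the frame of box_floor between -0.11 and 0.1 m and y of dead1_mid in the frame of box_floor between -0.055 and 0.055 m and z of dead1_mid in the frame of box_floor between -0.02 and 0.07 m and x of dead2_mid in the frame of box_floor between -0.11 and 0.1 m and y of dead2_mid in the frame of box_floor between -0.055 and 0.055 m and z of dead2_mid in the frame of box_floor between -0.02 and 0.07 m and x of dead3_mid in the frame of box_floor between -0.11 and 0.1 m and y of dead3_mid in the frame of box_floor between -0.055 and 0.055 m and z of dead3_mid in the frame of box_floor between -0.02 and 0.07 m and x of dead4_mid in the frame of box_floor between -0.11 and 0.1 m and y of dead4_mid in the frame of box_floor between -0.055 and 0.055 m and z of dead4_mid in the frame of box_floor between -0.02 and 0.07 m), for 0.2 s.
At the end, for the whole second after the job is handed in: Every dead charger lies in the collection box (its centre inside the box or at the foot of the slide) and the shutter is closed to within 7 mm of its end stop (all of step 2 and value of joint shutter below 0.007 m); the robot touches nothing.
It fails at once if a good charger is shifted by more than 30 mm (distance of any of good1_mid, good2_mid from where it was at the start of the episode above 0.03 m).
It fails at once if another thing on the bench (phone, tweezers, jar, brush, screw box, spool) is shifted by more than 30 mm (distance of any of phone, tweezers, jar, brush, screwbox, spool from where it was at the start of the episode above 0.03 m).
Of dead1, dead2, dead3, dead4 only 3 to 4 are there at a start; the rules pass over those that are not, and their reading is None.
At some moment in a run one of dead1, dead2, dead3, dead4 may be knocked a few centimetres aside while the robot is not near it.
Once in a run the grip may slacken for a moment while it holds something.
It also fails if it takes over 210 s, if anything falls off the work surface, if the arm or the gripper's body presses on something with over 40 N, if the wrist force passes 120 N, or if a joint passes its speed limit or range.

### The arm

A 6-joint arm with a two-finger parallel gripper is mounted at the origin on the work surface. World frame = base frame: x ahead of the robot, y to its left, z up, the work surface at z = 0. Lengths are in mm, angles in degrees, forces in N, time in s.
With the tool pointing down it reaches from about 300 to 850 mm from the base axis. Payload 4.2 kg.
Tool frame: the origin (TCP) lies midway between the tips of the shut fingers; the grasp point (between the pads) lies 19 mm behind it; x points along the fingers, y is the direction in which the jaws open and shut, and the axes are right-handed (so a half turn about x gives the same grasp; the last joint's range is limited). The gripper opens to 91 mm and grips with 3 to 60 N. Pads are 32 mm wide; open, the fingers measure 118 mm over their backs; the gripper's body (76 mm by 178 mm) begins 60 mm behind the grasp point.
Start: joints at [72.766, 18.312, 89.639, -0, 72.044, -1.146], TCP at [159.348, 552.496, 213.976] pointing down, gripper open.
Joint ranges: [-177.97, 177.97], [-48.28, 115.42], [12.27, 149.76], [-77.06, 257.06], [2.81, 150.46], [-146.56, 146.56]. Speed limits (degrees/s): [147.25, 147.25, 180, 180, 180, 180].

### API

Orientations are given as [roll, pitch, yaw] about the fixed x, y, z axes, in that order (R = Rz(yaw) Ry(pitch) Rx(roll)).
In Python, from workcell import * gives the robot as it stands.
- The arm moves only by the shell command python3 -m handwheel 'ROWS' [FORCE]. ROWS is a JSON object of lists of equal length, an entry for each row: "gripper": the closure, from 0 (fully open) to 1 (shut); "offset": the shift along the tool's x, y, z in mm, a list of three; "rot": the turn, a rotation vector about the tool's x, y, z in degrees, a list of three. A call has 1 to 5 rows; each row is the pose to reach, as a shift and turn from the pose commanded when the call began, along the tool's axes at that moment; what a row does not reach only later rows make up. A row lasts 1/12 s, in which the tool goes at most 41.7 mm and 7.16 degrees, less where a joint would pass 70% of its speed; a pose out of reach is approached as far as the arm can. A call with a gripper value outside its range is refused whole. The fingers move at their own pace and stop on an object; FORCE is the grip in N (left out, the last holds). Time passes only in rows, so rows that repeat a pose let the fingers close. It gives the time, the measured TCP pose, the force and the opening at its end, in the units of the state.
- state(): the state, without advancing time (a new reading comes with each control period).
- grab_frame(name): name is "scene" or "side" or "wrist"; returns the picture (420x560x3 uint8, red, green, blue); there is no depth.
- camera_params(name): a dict with "fx", "fy", "cx", "cy" (pixels), "position" and "attitude" of the camera in the world; the wrist camera has in their place "hand_eye" (4x4, takes a point from camera to tool coordinates, whose origin is the TCP and whose axes are the tool frame's). Camera axes: x right, y up, looking along -z (the intrinsics and any distortion apply to the point x, -y, -z); pixel columns grow to the right and rows downward; lengths in mm; the calibration is good to about 2 mm. A picture is of the moment at which its call begins: read the wrist's pose just before it. camera_params takes no time and is no camera call.
- job_done(): hands the job in, once; it reports no verdict.
The state is a dict: "time_s": time; "qpos": joint angles; "qvel": joint speeds; "effort": joint torques, N m; "ee_pos": TCP position; "ee_rot": TCP orientation; "force": force on the tool from outside, world axes, zero at the start; "torque": the same for the moment, N m; "gripper_width": finger opening in mm.
Only numpy, scipy, OpenCV 4.12 (cv2) and the standard library are available. Lean on these libraries where they do the work, as an engineer would, in place of code of your own. Each camera call takes 0.05 s, during which the arm holds its last target.

## Working session

There is one attempt and no reset: what is moved stays moved. The work goes in short steps, Python scripts to look and compute and a shell command to move; the robot and the scene stay as the last step left them, time stands still between calls to the robot, and variables do not carry over. Pictures are saved under pics/ and viewed, and the job is handed in when it is done.

```bash
ls; mkdir -p pics
python3 - <<'E'
from workcell import *
import cv2
print(state())
for n in ["scene","side","wrist"]:
    print(n,camera_params(n))
    cv2.imwrite(f"pics/a_{n}.png",grab_frame(n)[:,:,::-1])
E
```

```text
pics
{'time_s': 0.0, 'qpos': array([ 7.27682292e+01,  1.83501551e+01,  8.97078993e+01, -2.28297070e-03,
        7.20425422e+01, -1.14711305e+00]), 'qvel': array([-0.01764695,  0.09399163,  0.04152492,  0.05005619,  0.00305748,
        0.03013417]), 'effort': array([ 1.38530289e-03, -4.12476289e+01, -2.31965178e+01,  7.27747497e-02,
        4.56528284e-02, -1.47211172e-04]), 'ee_pos': array([159.17882528, 551.99332976, 213.1250539 ]), 'ee_rot': array([ -89.91106529,   89.8993799 , -105.99501722]), 'force': array([0.41966249, 0.48832716, 0.05530337]), 'torque': array([-0.0073909 , -0.0452275 , -0.04843585]), 'gripper_width': 91.15539926439538}
scene {'fx': 405.82184790230383, 'fy': 405.82184790230383, 'cx': 284.3060036255977, 'cy': 208.24598973312445, 'position': array([1382.09099948, -170.00217567,  877.10587786]), 'attitude': array([50.68888991,  1.16343815, 72.77040013])}
side {'fx': 469.32656534849997, 'fy': 469.32656534849997, 'cx': 272.1655311309014, 'cy': 204.72724016624008, 'position': array([-226.63962231, -815.65329818,  948.07326749]), 'attitude': array([ 55.71734749,   1.41699267, -41.77141447])}
wrist {'fx': 308.345980820573, 'fy': 308.345980820573, 'cx': 278.9702938296057, 'cy': 211.25459740611586, 'hand_eye': array([[-7.21817191e-04,  2.49200206e-01, -9.68451721e-01,
        -1.70292777e+02],
       [ 9.99999739e-01,  1.76500128e-04, -6.99914224e-04,
         1.24663627e+00],
       [-3.48691670e-06, -9.68451974e-01, -2.49200269e-01,
        -6.98131675e+01],
       [ 0.00000000e+00,  0.00000000e+00,  0.00000000e+00,
         1.00000000e+00]])}
```

View pics/a_scene.png

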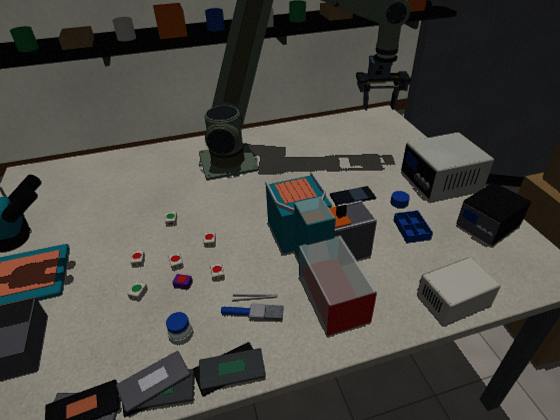

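View pics/a_side.png

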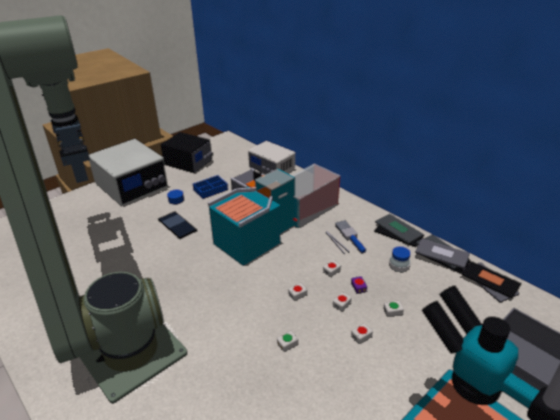

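View pics/a_wrist.png

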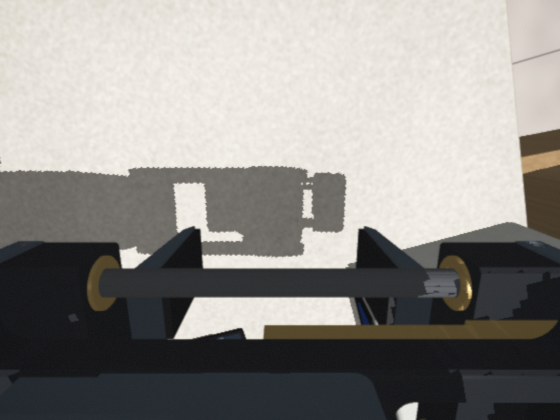

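The scene shows four white blocks with red stickers (137,257), (176,260), (210,239), (217,270), two with green (171,217), (137,291), and a purple look-alike at (182,281). The station is near (300,210), with its orange shutter and black grip at about (342,212).

```bash
cat > h.py <<'E'
from workcell import *
import cv2, numpy as np
from scipy.spatial.transform import Rotation as R
def rpy(a): return R.from_euler('xyz',a,degrees=True).as_matrix()
def cam(name,st=None):
    p=camera_params(name)
    if name=='wrist':
        st=st or state()
        T=np.eye(4);T[:3,:3]=rpy(st['ee_rot']);T[:3,3]=st['ee_pos']
        M=T@p['hand_eye']; return p,M[:3,:3],M[:3,3]
    return p,rpy(p['attitude']),np.array(p['position'])
def ray(c,uv):
    p,Rm,t=c
    d=np.array([(uv[0]-p['cx'])/p['fx'],-(uv[1]-p['cy'])/p['fy'],-1.])
    return t,Rm@d
def onplane(c,uv,z):
    t,d=ray(c,uv); return t+d*(z-t[2])/d[2]
def proj(c,P):
    p,Rm,t=c; q=Rm.T@(np.asarray(P,float)-t)
    return np.array([p['cx']+p['fx']*q[0]/-q[2], p['cy']-p['fy']*q[1]/-q[2]])
def tri(rays):
    A=np.zeros((3,3));b=np.zeros(3)
    for t,d in rays:
        d=d/np.linalg.norm(d);Q=np.eye(3)-np.outer(d,d);A+=Q;b+=Q@t
    return np.linalg.solve(A,b)
def stickers(img,c,z=24,amin=12):
    hsv=cv2.cvtColor(img,cv2.COLOR_RGB2HSV); out=[]
    for nm,lo,hi in [('red',(0,150,70),(6,255,255)),('red',(174,150,70),(180,255,255)),('green',(45,100,50),(85,255,255))]:
        pass
    h=hsv
    red=((h[...,0]<6)|(h[...,0]>173))&(h[...,1]>140)&(h[...,2]>90)
    gr=(h[...,0]>45)&(h[...,0]<80)&(h[...,1]>110)&(h[...,2]>50)
    for nm,m in [('red',red),('green',gr)]:
        n,l,s,ce=cv2.connectedComponentsWithStats(m.astype(np.uint8))
        for i in range(1,n):
            if s[i,4]>=amin: out.append((nm,ce[i].round(1),int(s[i,4]),onplane(c,ce[i],z).round(1)))
    return out
E
python3 - <<'E'
from h import *
for n in ['scene','side']:
    im=cv2.imread(f'pics/a_{n}.png')[:,:,::-1].copy()
    c=cam(n)
    for s in stickers(im,c): print(n,*s)
    x0,y0=(110,180) if n=='scene' else (190,150)
    cv2.imwrite(f'pics/b_{n}.png',cv2.resize(im[y0:y0+140,x0:x0+190 if n=='scene' else x0+230],None,fx=4 if n=='scene' else 3.4,fy=4 if n=='scene' else 3.4,interpolation=cv2.INTER_CUBIC)[:,:,::-1])
im=cv2.imread('pics/a_scene.png')[150:350,250:450]
cv2.imwrite('pics/b_st.png',cv2.resize(im,None,fx=3,fy=3,interpolation=cv2.INTER_CUBIC))
im=cv2.imread('pics/a_side.png')[150:280,190:360]
cv2.imwrite('pics/b_st2.png',cv2.resize(im,None,fx=4,fy=4,interpolation=cv2.INTER_CUBIC))
E
```

```text
scene red [208.7 236.1] 34 [ 436.4 -138.7   24. ]
scene red [136.3 255.4] 39 [ 451.3 -354.5   24. ]
scene red [174.8 258.1] 41 [ 498.4 -247.4   24. ]
scene red [216.3 268.6] 44 [ 576.9 -139.3   24. ]
scene red [181.2 278.2] 45 [ 581.8 -237.8   24. ]
scene green [170.  215.5] 26 [ 297.6 -244.1   24. ]
scene green [135.9 287.8] 49 [ 577.6 -358.8   24. ]
scene green [231.2 366.9] 312 [ 882.1 -158.4   24. ]
scene green [167.9 390.9] 40 [ 894.6 -299.5   24. ]
side red [331.7 264.9] 26 [ 576.9 -143.5   24. ]
side red [359.1 281.1] 31 [ 582.3 -241.6   24. ]
side red [297.2 288.1] 33 [ 436.8 -142.8   24. ]
side red [341.8 298. ] 35 [ 497.9 -251.8   24. ]
side red [361.7 329.9] 49 [ 451.4 -358.3   24. ]
side green [398.5 226.4] 71 [ 871.8 -165.9   24. ]
side green [393.5 305. ] 32 [ 577.8 -361.7   24. ]
side green [287.  337.5] 42 [ 298.4 -248.5   24. ]
```

View pics/b_scene.png

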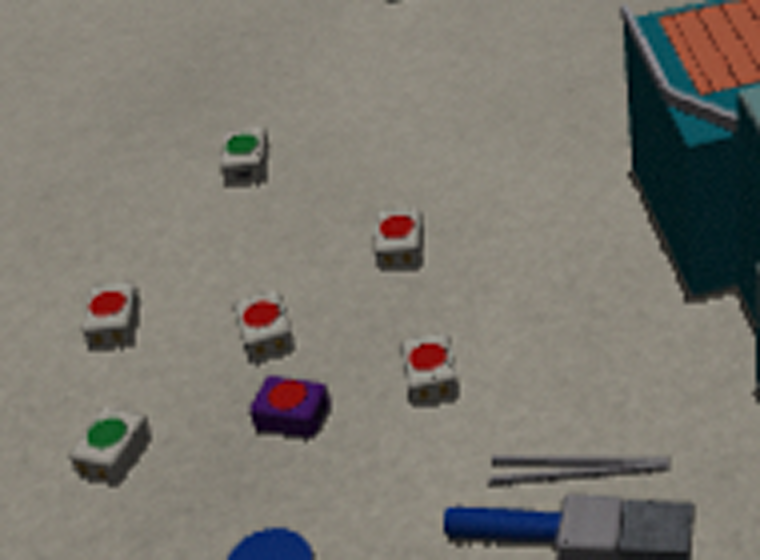

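View pics/b_st.png

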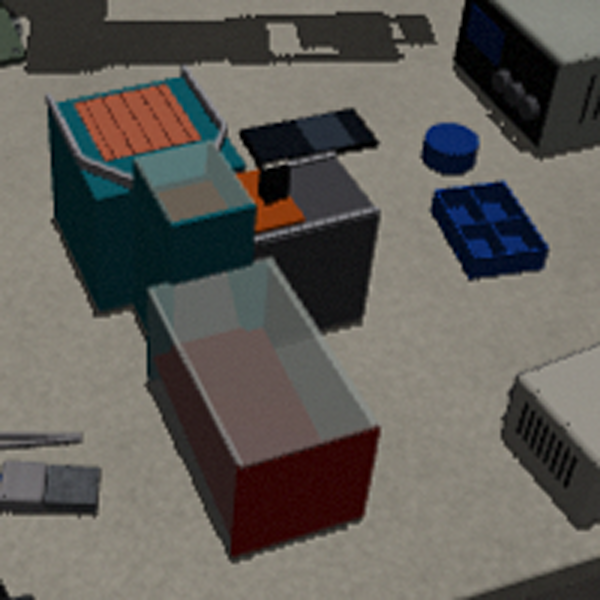

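View pics/b_st2.png

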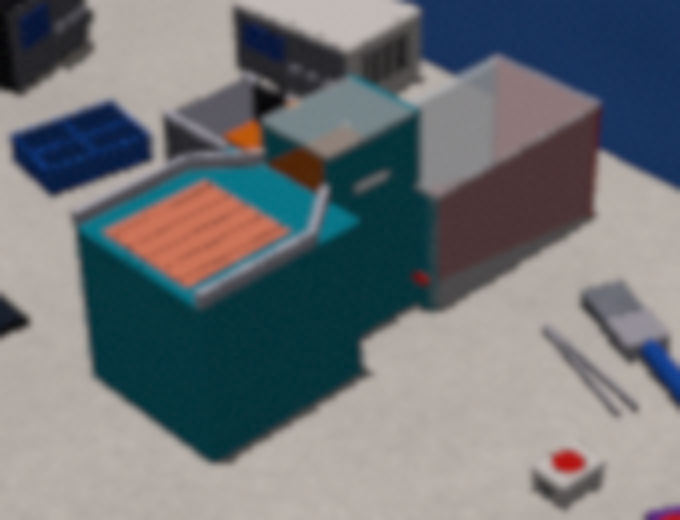

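Run:
```python
from h import *
c=cam('scene'); s=cam('side')
A=lambda x,y:(250+x/3-.33,150+y/3-.33)
B=lambda x,y:(190+x/4-.4,150+y/4-.4)
pts=[('rimRL',c,A(50,98),162),('rimRR',c,A(183,72),162),('hoodA',c,A(133,153),189),('hoodB',c,A(213,140),189),('hoodC',c,A(255,208),189),('hoodD',c,A(180,225),189),
('boxA',c,A(270,260),119),('boxB',c,A(378,430),119),('boxC',c,A(240,465),119),('boxD',c,A(150,290),119),('grip',c,A(275,167),183),
('s_rimL',s,B(75,217),162),('s_rimR',s,B(200,300),162),('s_hoodNL',s,B(263,118),189),('s_hoodNR',s,B(325,158),189),('s_hoodFR',s,B(420,108),189),('s_hoodFL',s,B(350,75),189),('s_grip',s,B(267,92),183),
('s_box1',s,B(432,192),119),('s_box2',s,B(600,104),119),('s_box3',s,B(498,55),119)]
for n,k,uv,z in pts: print(n,np.round(uv,1),onplane(k,uv,z).round(0)[:2])
```

```text
rimRL [266.3 182.3] [408.  60.]
rimRR [310.7 173.7] [408. 202.]
hoodA [294.  200.7] [552. 100.]
hoodB [320.7 196.3] [558. 176.]
hoodC [334.7 219. ] [659. 176.]
hoodD [309.7 224.7] [659. 107.]
boxA [339.7 236.3] [656. 196.]
boxB [375.7 293. ] [860. 199.]
boxC [329.7 304.7] [858.  85.]
boxD [299.7 246.3] [658.  81.]
grip [341.3 205.3] [606. 218.]
s_rimL [208.4 203.8] [392. 194.]
s_rimR [239.6 224.6] [395.  47.]
s_hoodNL [255.4 179.1] [558. 170.]
s_hoodNR [270.8 189.1] [554.  93.]
s_hoodFR [294.6 176.6] [657.  96.]
s_hoodFL [277.1 168.4] [652. 172.]
s_grip [256.4 172.6] [593. 207.]
s_box1 [297.6 197.6] [654.  79.]
s_box2 [339.6 175.6] [853.  77.]
s_box3 [314.1 163.4] [853. 198.]
```

```bash
cat >> h.py <<'E'
def go(p=None,jaw=None,st=None):
    """print offset/rot to reach TCP p with tool down and jaw (tool y) direction at world angle jaw deg (mod 180)"""
    st=st or state(); Rm=rpy(st['ee_rot']); 
    yaw=np.degrees(np.arctan2(Rm[1,1],Rm[0,1]))
    print('t',round(st['time_s'],2),'tcp',st['ee_pos'].round(1),'jaw',round(yaw,1),'tilt',np.degrees(np.arccos(min(1,-Rm[2,0]))).round(2),'q6',st['qpos'][5].round(0),'F',st['force'].round(1),'w',round(st['gripper_width'],1))
    r=np.zeros(3)
    if jaw is not None:
        # nominal target frame
        for k in (0,180):
            d=(jaw+k-yaw+180)%360-180
            a=np.radians(yaw+d); y=np.array([np.cos(a),np.sin(a),0]);x=np.array([0,0,-1.]);z=np.cross(x,y)
            T=np.column_stack([x,y,z]); print('  rot',R.from_matrix(Rm.T@T).as_rotvec(degrees=True).round(1))
    if p is not None: print('  off',(Rm.T@(np.array(p)-st['ee_pos'])).round(1))
E
python3 -c "
from h import *
print(rpy(state()['ee_rot']).round(3)); go([480,200,320],0)"
```

```text
[[-0.     0.277  0.961]
 [-0.001  0.961 -0.277]
 [-1.    -0.001  0.   ]]
t 0.15 tcp [159.3 552.1 213.3] jaw 73.9 tilt 0.08 q6 -1.0 F [ 0.3 -0.5 -0.1] w 91.3
  rot [73.9  0.1  0.1]
  rot [-1.061e+02 -1.000e-01  1.000e-01]
  off [-106.3 -249.6  405.8]
```

```bash
python3 -m handwheel '{"gripper":[0.45,0.45,0.45,0.45,0.45],"offset":[[-40,0,0],[-80,0,0],[-117,-10,20],[-117,-40,50],[-117,-70,80]],"rot":[[7,0,0],[14,0,0],[21,0,0],[28,0,0],[35,0,0]]}' 20; python3 -c "
from h import *
go([600,150,330],0)"
```

```text
time_s: 0.57
ee_pos: [216.5, 465.7, 333.0]
ee_rot: [112.0, 89.7, 60.7]
force: [0.8, -0.3, -0.1]
gripper_width: 60.9
t 0.57 tcp [216.5 465.7 333. ] jaw 38.7 tilt 0.29 q6 25.0 F [ 0.8 -0.3 -0.1] w 60.9
  rot [38.7 -0.2 -0.2]
  rot [-141.3    0.3   -0.3]
  off [  2.6 101.9 486.2]
```

```bash
python3 -m handwheel '{"gripper":[0.45,0.45,0.45,0.45,0.45],"offset":[[0,8,40],[1,16,80],[1,24,120],[2,33,160],[2,41,200]],"rot":[[7,0,0],[14,0,0],[21,0,0],[28,0,0],[35,0,0]]}' ; python3 -c "
from h import *
go([600,150,330],0)"
```

```text
time_s: 0.98
ee_pos: [374.2, 333.6, 328.7]
ee_rot: [-86.2, 90.0, -172.6]
force: [1.4, 0.4, -0.4]
gripper_width: 50.4
t 0.98 tcp [374.2 333.6 328.7] jaw 3.6 tilt 0.01 q6 37.0 F [ 1.4  0.4 -0.4] w 50.4
  rot [3.6 0.  0. ]
  rot [-176.4   -0.     0. ]
  off [ -1.3 213.9 197.3]
```

```bash
python3 -m handwheel '{"gripper":[0.45,0.45,0.45,0.45,0.45],"offset":[[0,29,27],[0,58,54],[0,88,80],[0,117,107],[0,146,134]],"rot":[[3.6,0,0],[3.6,0,0],[3.6,0,0],[3.6,0,0],[3.6,0,0]]}' >/dev/null; python3 -m handwheel '{"gripper":[0.45,0.45,0.45,0.45],"offset":[[0,29,27],[0,68,63],[0,68,63],[0,68,63]],"rot":[[0,0,0],[0,0,0],[0,0,0],[0,0,0]]}'
python3 - <<'E'
from h import *
go([600,150,330],0)
st=state(); np.save('st1.npy',np.r_[st['ee_pos'],st['ee_rot']])
cv2.imwrite('pics/c_wrist.png',grab_frame('wrist')[:,:,::-1])
E
```

```text
time_s: 1.73
ee_pos: [598.2, 146.4, 327.4]
ee_rot: [-59.5, 89.9, -149.4]
force: [-0.1, 0.6, 0.2]
gripper_width: 50.0
t 1.73 tcp [598.2 146.4 327.4] jaw 0.1 tilt 0.11 q6 13.0 F [-0.1  0.6  0.2] w 50.0
  rot [0.1 0.1 0.1]
  rot [-1.799e+02 -1.000e-01  1.000e-01]
  off [-2.6  1.8 -3.6]
```

View pics/c_wrist.png

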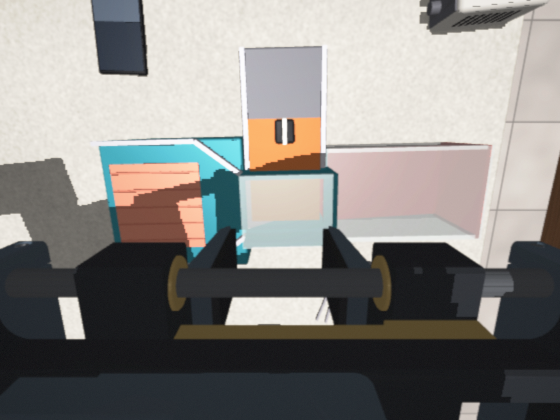

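The wrist view shows the grip at (285,131) on the orange plate, the hood's left corners at (240,172) and (335,171), and the deck's left rim running along row ~143. The phone is at (120,35).

Run:
```python
from h import *
a=np.load('st1.npy'); st=dict(ee_pos=a[:3],ee_rot=a[3:])
c=cam('wrist',st)
im=cv2.imread('pics/c_wrist.png')
cv2.imwrite('pics/c2.png',cv2.resize(im[30:260,90:350],None,fx=3,fy=2.6,interpolation=cv2.INTER_CUBIC))
for n,uv,z in [('grip',(285,131),183),('hoodBL',(240,172),189),('hoodFL',(335,171),189),('rim',(103,146),162),('rim2',(195,142),162),('hous1',(244,49),138),('hous2',(326,48),138),('boxFL',(488,146),119),('box2',(327,150),119)]:
    print(n,onplane(c,uv,z).round(1)[:2])
```

```text
grip [604.4 218.5]
hoodBL [559.5 178.7]
hoodFL [654.5 179.8]
rim [410.6 202.8]
rim2 [509.1 207.1]
hous1 [561.1 302.7]
hous2 [648.  303.7]
boxFL [849.3 201.5]
box2 [656.2 196.5]
```

View pics/c2.png

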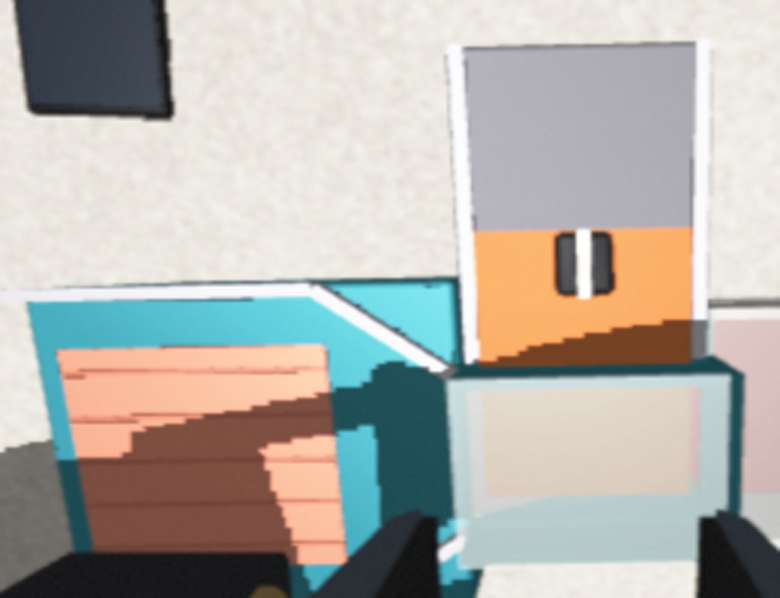

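```bash
python3 -m handwheel '{"gripper":[0.45,0.45,0.45,0.45,0.45],"offset":[[0,6,-36],[10,6,-71],[50,6,-71],[90,6,-71],[110,6,-71]],"rot":[[0,0,0],[0,0,0],[0,0,0],[0,0,0],[0,0,0]]}'
python3 - <<'E'
from h import *
go([604.5,217,157],0)
st=state(); im=grab_frame('wrist')
cv2.imwrite('pics/d_wrist.png',im[:,:,::-1])
E
```

```text
time_s: 2.2
ee_pos: [597.9, 221.6, 214.6]
ee_rot: [-77.3, 89.6, -166.8]
force: [-0.1, -0.6, -1.4]
gripper_width: 50.4
t 2.2 tcp [597.9 221.6 214.6] jaw 0.5 tilt 0.42 q6 19.0 F [-0.1 -0.6 -1.4] w 50.4
  rot [0.5 0.1 0.4]
  rot [-1.795e+02 -6.000e-01  1.000e-01]
  off [57.5  7.   4.6]
```

View pics/d_wrist.png

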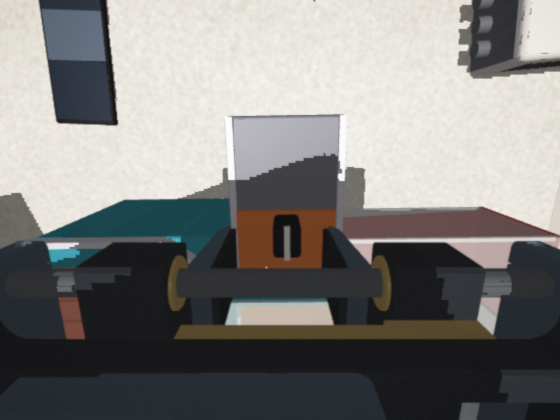

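```bash
python3 -m handwheel '{"gripper":[0.45,0.45,0.45],"offset":[[0,6,4],[0,6,4],[0,6,4]],"rot":[[0.5,0,0],[0.5,0,0],[0.5,0,0]]}'
python3 - <<'E'
from h import *
go([604.5,217,157],0)
E
```

```text
time_s: 2.5
ee_pos: [609.2, 216.6, 221.8]
ee_rot: [112.0, 89.7, 21.8]
force: [0.0, -0.1, -0.2]
gripper_width: 50.1
t 2.5 tcp [609.2 216.6 221.8] jaw -0.2 tilt 0.28 q6 19.0 F [ 0.  -0.1 -0.2] w 50.1
  rot [-0.2 -0.1 -0.3]
  rot [179.8  -0.4   0.2]
  off [64.7 -5.  -0.3]
```

```bash
python3 -m handwheel '{"gripper":[0.45,0.45,0.45,0.45,0.45],"offset":[[20,-5,0],[40,-5,0],[55,-5,0],[64,-5,0],[64,-5,0]],"rot":[[0,0,0],[0,0,0],[0,0,0],[0,0,0],[0,0,0]]}'
python3 - <<'E'
from h import *
go([604.5,217,157],0)
st=state(); im=grab_frame('scene')
cv2.imwrite('pics/e.png',cv2.resize(im[150:300,250:450,::-1],None,fx=4,fy=4,interpolation=cv2.INTER_CUBIC))
E
```

```text
time_s: 2.92
ee_pos: [602.7, 215.9, 154.6]
ee_rot: [-83.8, 89.9, -174.0]
force: [0.2, 0.6, -0.4]
gripper_width: 50.3
t 2.92 tcp [602.7 215.9 154.6] jaw -0.2 tilt 0.06 q6 19.0 F [ 0.2  0.6 -0.4] w 50.3
  rot [-0.2  0.   0.1]
  rot [ 1.798e+02  1.000e-01 -0.000e+00]
  off [-2.4  1.8 -1.2]
```

View pics/e.png

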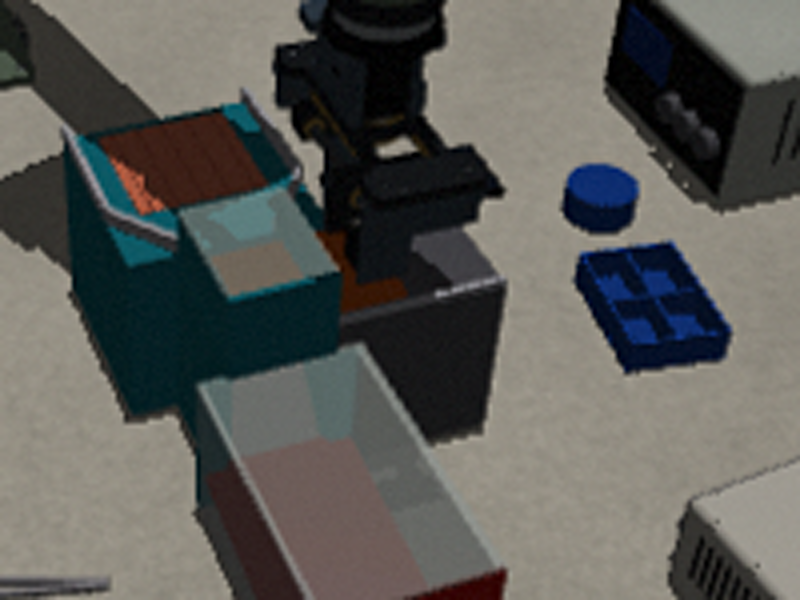

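The fingers straddle the grip beside the hood at about (345,215) and are clear of the housing. Next I close on it with a light grip.

```bash
python3 -m handwheel '{"gripper":[0.7,0.85,1,1,1],"offset":[[-1,0,0],[-1,0,0],[-1,0,0],[-1,0,0],[-1,0,0]],"rot":[[0,0,0],[0,0,0],[0,0,0],[0,0,0],[0,0,0]]}' 15 ; python3 -m handwheel '{"gripper":[1,1,1],"offset":[[0,0,0],[0,0,0],[0,0,0]],"rot":[[0,0,0],[0,0,0],[0,0,0]]}'
```

```text
time_s: 3.38
ee_pos: [603.1, 216.0, 156.5]
ee_rot: [127.2, 90.0, 37.0]
force: [-0.4, -0.0, 5.8]
gripper_width: 20.3
time_s: 3.63
ee_pos: [603.1, 216.0, 156.5]
ee_rot: [112.6, 90.0, 22.4]
force: [-1.3, -0.4, 4.0]
gripper_width: 20.3
```

```bash
python3 -m handwheel '{"gripper":[1,1,1,1,1],"offset":[[0,0,-12],[0,0,-24],[0,0,-36],[0,-1,-48],[0,-1,-58]],"rot":[[0,0,0],[0,0,0],[0,0,0],[0,0,0],[0,0,0]]}' ; python3 -m handwheel '{"gripper":[1,1,1,1,1],"offset":[[0,0,-3],[0,0,-6],[0,0,-8],[0,0,-8],[0,0,-8]],"rot":[[0,0,0],[0,0,0],[0,0,0],[0,0,0],[0,0,0]]}'
```

```text
time_s: 4.05
ee_pos: [601.7, 275.5, 156.5]
ee_rot: [-97.7, 90.0, 172.2]
force: [-3.0, -1.2, 7.1]
gripper_width: 20.6
time_s: 4.47
ee_pos: [601.6, 278.0, 156.4]
ee_rot: [-10.6, 89.5, -100.7]
force: [-3.1, -13.3, 8.5]
gripper_width: 20.1
```

```bash
python3 -m handwheel '{"gripper":[1,1],"offset":[[0,0,-1],[0,0,-1]],"rot":[[0,0,0],[0,0,0]]}';python3 - <<'E'
from h import *
im=grab_frame('scene')
cv2.imwrite('pics/f.png',cv2.resize(im[150:300,250:450,::-1],None,fx=4,fy=4,interpolation=cv2.INTER_CUBIC))
E
```

```text
time_s: 4.63
ee_pos: [601.6, 278.0, 156.4]
ee_rot: [-10.4, 89.4, -100.5]
force: [-3.0, -14.6, 8.8]
gripper_width: 20.4
```

View pics/f.png

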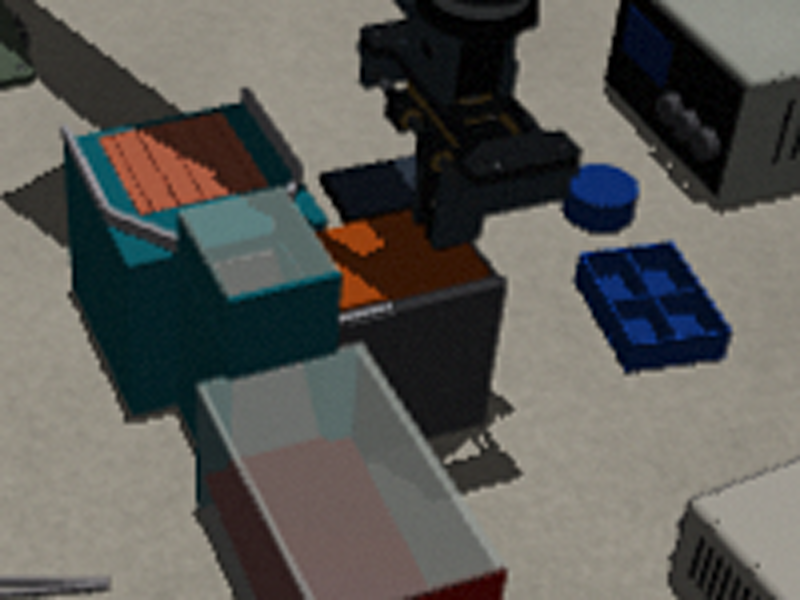

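```bash
python3 -m handwheel '{"gripper":[1,0.8,0.6,0.45,0.45],"offset":[[0,0,5],[0,0,5],[0,0,5],[0,0,5],[0,0,5]],"rot":[[0,0,0],[0,0,0],[0,0,0],[0,0,0],[0,0,0]]}'; python3 -m handwheel '{"gripper":[0.45,0.45,0.45,0.45,0.45],"offset":[[0,0,0],[-20,0,0],[-60,0,0],[-100,0,0],[-140,0,0]],"rot":[[0,0,0],[0,0,0],[0,0,0],[0,0,0],[0,0,0]]}'
python3 - <<'E'
from h import *
im=grab_frame('scene')
cv2.imwrite('pics/g.png',cv2.resize(im[150:300,250:450,::-1],None,fx=4,fy=4,interpolation=cv2.INTER_CUBIC))
c=cam('scene')
for s in stickers(im,c): print(*s)
go([480,-100,320],-40)
E
```

```text
time_s: 5.1
ee_pos: [602.2, 278.8, 155.3]
ee_rot: [-147.7, 90.0, 122.1]
force: [0.2, 0.7, 0.3]
gripper_width: 37.5
time_s: 5.52
ee_pos: [601.9, 278.1, 297.0]
ee_rot: [-79.1, 89.9, -169.3]
force: [1.2, 0.5, -0.3]
gripper_width: 50.0
red [208.7 236.1] 34 [ 436.4 -138.7   24. ]
red [136.3 255.4] 39 [ 451.3 -354.5   24. ]
red [174.9 258. ] 42 [ 498.1 -247.3   24. ]
red [216.3 268.6] 44 [ 576.9 -139.3   24. ]
red [181.2 278.2] 45 [ 581.8 -237.8   24. ]
green [170.  215.5] 26 [ 297.6 -244.1   24. ]
green [136.  287.8] 46 [ 577.7 -358.6   24. ]
green [231.1 366.9] 313 [ 882.  -158.5   24. ]
green [168.1 390.8] 39 [ 894.6 -299.1   24. ]
t 5.57 tcp [605.  279.6 307.1] jaw -0.2 tilt 0.93 q6 24.0 F [2.6 1.6 6.2] w 50.0
  rot [39.8 -0.7 -0.7]
  rot [-140.2    0.9   -0.9]
  off [ -17.4 -123.5  379.9]
```

View pics/g.png

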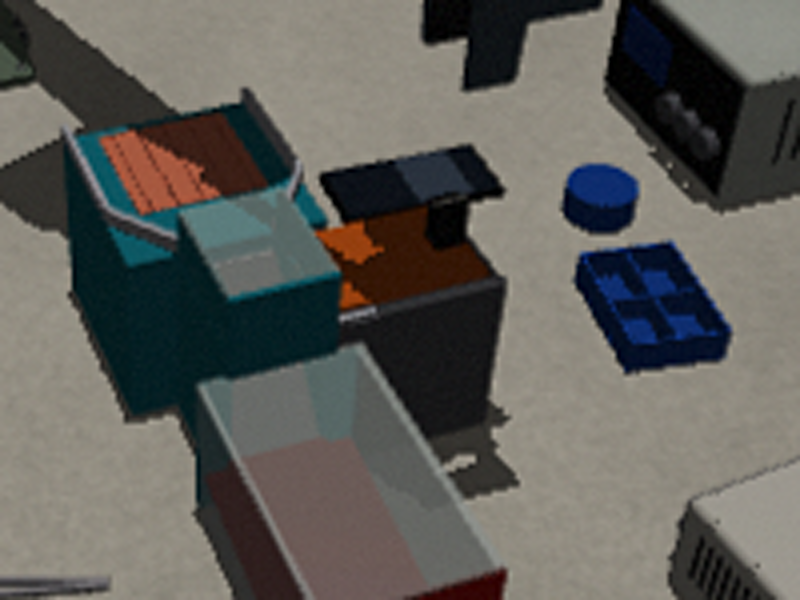

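```bash
python3 -m handwheel '{"gripper":[0.3,0.2,0.1,0,0],"offset":[[-10,-15,36],[-23,-30,72],[-23,-46,110],[-23,-61,147],[-23,-77,184]],"rot":[[7,0,0],[14,0,0],[21,0,0],[28,0,0],[35,0,0]]}';python3 -c "
from h import *
go([390,-235,330],-90)"
```

```text
time_s: 5.98
ee_pos: [523.9, 93.0, 318.8]
ee_rot: [137.4, 90.0, 11.9]
force: [1.2, -0.8, 0.1]
gripper_width: 80.5
t 5.98 tcp [523.9  93.  318.8] jaw -35.5 tilt 0.05 q6 44.0 F [ 1.2 -0.8  0.1] w 80.5
  rot [54.5 -0.  -0. ]
  rot [-1.255e+02  0.000e+00 -1.000e-01]
  off [-11.4  81.5 344.8]
```

```bash
python3 -m handwheel '{"gripper":[0,0,0,0,0],"offset":[[-4,9,40],[-8,18,79],[-11,28,119],[-11,37,158],[-11,47,198]],"rot":[[7,0,0],[14,0,0],[21,0,0],[28,0,0],[35,0,0]]}';python3 -c "
from h import *
go([390,-235,330],-90)"
```

```text
time_s: 6.4
ee_pos: [448.1, -96.0, 330.0]
ee_rot: [161.0, 89.9, 0.5]
force: [0.3, -0.7, 0.3]
gripper_width: 91.1
t 6.4 tcp [448.1 -96.  330. ] jaw -70.5 tilt 0.07 q6 57.0 F [ 0.3 -0.7  0.3] w 91.1
  rot [19.5 -0.1 -0. ]
  rot [-1.605e+02  0.000e+00 -1.000e-01]
  off [ -0.  111.7 101.2]
```

```bash
python3 -m handwheel '{"gripper":[0,0,0,0,0],"offset":[[0,28,25],[0,56,50],[0,84,75],[0,110,101],[0,110,101]],"rot":[[7,0,0],[14,0,0],[19.5,0,0],[19.5,0,0],[19.5,0,0]]}';cat >> h.py <<'E'
def look(fn=None):
    st=state(); im=grab_frame('wrist'); c=cam('wrist',st)
    if fn: cv2.imwrite(fn,im[:,:,::-1])
    out=[]
    ss=stickers(im,c,24,40)
    hsv=cv2.cvtColor(im,cv2.COLOR_RGB2HSV)
    for nm,uv,a,P in ss:
        # body: white (or shaded) or sticker pixels near sticker; top edges via white mask contour
        u,v=map(int,uv); r=int(1.4*np.sqrt(a))+8
        sub=hsv[max(0,v-r):v+r,max(0,u-r):u+r]
        out.append((nm,uv,a,P))
    return st,im,c,out
E
python3 - <<'E'
from h import *
go([390,-235,330],-90)
st,im,c,o=look('pics/h_w.png')
for s in o: print(*s)
E
```

```text
time_s: 6.82
ee_pos: [388.9, -237.3, 329.6]
ee_rot: [65.2, 89.8, -114.9]
force: [0.8, 0.8, -0.1]
gripper_width: 91.2
t 6.82 tcp [ 388.9 -237.3  329.6] jaw -90.1 tilt 0.19 q6 57.0 F [ 0.8  0.8 -0.1] w 91.2
  rot [-0.1  0.1 -0.2]
  rot [ 1.799e+02 -3.000e-01 -1.000e-01]
  off [-0.4 -2.3 -1.1]
red [279.9  38.7] 283 [ 584.3 -238.3   24. ]
red [209.4  42.8] 253 [ 579.3 -140.    24. ]
red [288. 101.] 136 [ 502.3 -250.    24. ]
red [358.  135.2] 192 [ 453.7 -355.2   24. ]
red [214.6 145.2] 172 [ 439.4 -139.6   24. ]
green [366.3  42. ] 238 [ 580.  -358.8   24. ]
green [284.4 232.2] 142 [ 301.  -245.4   24. ]
```

View pics/h_w.png

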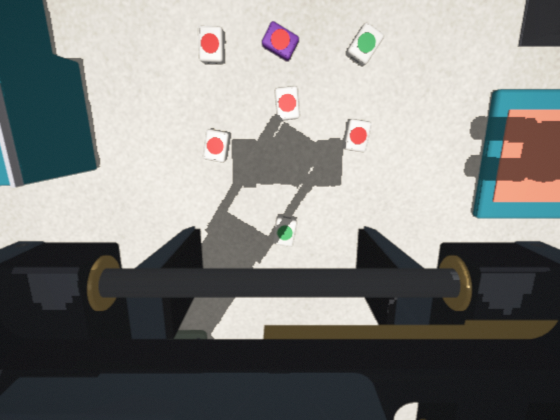

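Candidates in the wrist picture: white blocks with red stickers at (215,145), (287,101), (358,135) and (210,44). The purple look-alike at (280,39) and the greens at (366,42) and (285,232) are excluded. I take the one at (215,145) first and check it in a close crop.

Run:
```python
from h import *
im=cv2.imread('pics/h_w.png')
tiles=[]
for u,v in [(215,145),(287,101),(358,135),(210,44)]:
    t=cv2.resize(im[v-24:v+24,u-24:u+24],(380,290) if 0 else (290,290),interpolation=cv2.INTER_CUBIC); tiles.append(t)
g=np.vstack([np.hstack(tiles[:2]),np.hstack(tiles[2:])]); cv2.imwrite('pics/i.png',g)
```

```text
(no output)
```

View pics/i.png

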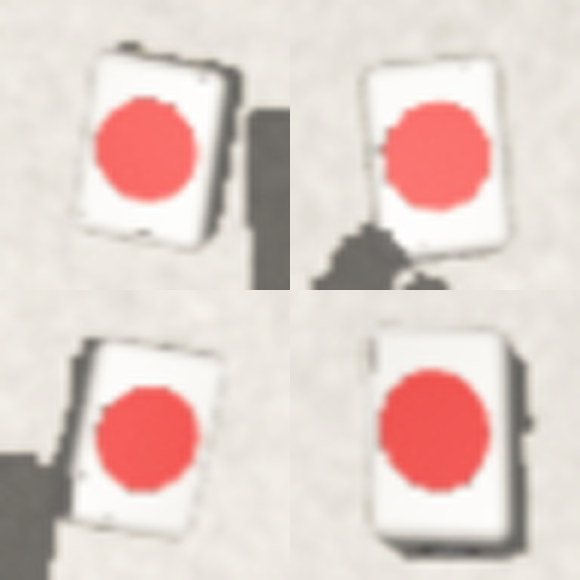

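```bash
python3 -m handwheel '{"gripper":[0,0,0,0,0],"offset":[[15,-33,-16],[45,-60,-30],[75,-85,-43],[110,-97,-49],[150,-97,-49]],"rot":[[4,0,0],[8,0,0],[8,0,0],[8,0,0],[8,0,0]]}' >/dev/null;python3 -m handwheel '{"gripper":[0,0,0],"offset":[[40,0,0],[80,0,0],[80,0,0]],"rot":[[0,0,0],[0,0,0],[0,0,0]]}';python3 -c "
from h import *
go([437.5,-140.3,5],-98)"
```

```text
time_s: 7.53
ee_pos: [434.5, -131.7, 93.7]
ee_rot: [-13.3, 89.1, 159.1]
force: [-1.1, -0.8, -0.8]
gripper_width: 90.8
t 7.53 tcp [ 434.5 -131.7   93.7] jaw -97.6 tilt 0.88 q6 79.0 F [-1.1 -0.8 -0.8] w 90.8
  rot [0.4 0.9 0.2]
  rot [-179.6   -0.3    1.3]
  off [88.6  8.4 -5.4]
```

```bash
python3 -m handwheel '{"gripper":[0,0,0],"offset":[[20,0,0],[40,0,0],[40,0,0]],"rot":[[0,0,0],[0,0,0],[0,0,0]]}' >/dev/null;python3 -c "
from h import *
go([437.5,-140.3,5],-98)
look('pics/j.png')"
```

```text
t 7.78 tcp [ 438.8 -133.9   58.9] jaw -97.6 tilt 0.24 q6 79.0 F [-0.9  0.1 -0.3] w 91.0
  rot [0.4 0.2 0.1]
  rot [-1.796e+02 -1.000e-01  4.000e-01]
  off [53.9  6.6  0.2]
```

View pics/j.png

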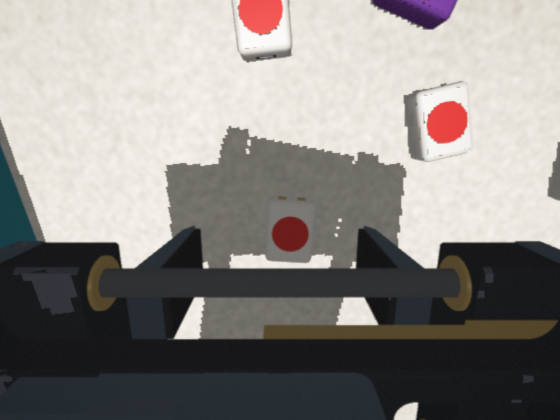

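The target block is between the fingers at (290,233), aligned with the jaws and slightly right of their middle (280). That agrees with the computed +6 mm shift.

```bash
python3 -m handwheel '{"gripper":[0,0,0,0,0],"offset":[[20,6,0],[40,6,0],[54,6,0],[54,6,0],[54,6,0]],"rot":[[0,0,0],[0,0,0],[0,0,0],[0,0,0],[0,0,0]]}';python3 -m handwheel '{"gripper":[0.4,0.8,1,1,1],"offset":[[0,0,0],[0,0,0],[0,0,0],[0,0,0],[0,0,0]],"rot":[[0,0,0],[0,0,0],[0,0,0],[0,0,0],[0,0,0]]}' 25;python3 -m handwheel '{"gripper":[1,1],"offset":[[0,0,0],[-3,0,0]],"rot":[[0,0,0],[0,0,0]]}'
```

```text
time_s: 8.25
ee_pos: [440.1, -141.2, 7.4]
ee_rot: [174.9, 89.9, -12.8]
force: [0.7, -0.7, 0.4]
gripper_width: 91.2
time_s: 8.67
ee_pos: [439.1, -141.1, 6.4]
ee_rot: [176.0, 90.0, -11.7]
force: [-0.2, -0.2, -0.4]
gripper_width: 60.7
time_s: 8.83
ee_pos: [438.4, -141.0, 8.7]
ee_rot: [-16.5, 89.9, 155.8]
force: [0.2, -0.9, 0.2]
gripper_width: 47.5
```

```bash
python3 -m handwheel '{"gripper":[1,1,1,1],"offset":[[3,0,0],[3,0,0],[3,0,0],[0,0,0]],"rot":[[0,0,0],[0,0,0],[0,0,0],[0,0,0]]}'; python3 -c "
from h import *
go([470,-60,260],-90)"
```

```text
time_s: 9.17
ee_pos: [438.3, -140.9, 8.4]
ee_rot: [-14.5, 89.9, 157.8]
force: [0.3, 0.5, -0.6]
gripper_width: 34.0
t 9.17 tcp [ 438.3 -140.9    8.4] jaw -97.7 tilt 0.1 q6 78.0 F [ 0.3  0.5 -0.6] w 34.0
  rot [-7.7  0.1  0. ]
  rot [ 1.723e+02  0.000e+00 -1.000e-01]
  off [-251.5  -84.5  -20.2]
```

```bash
python3 -m handwheel '{"gripper":[1,1,1,1,1],"offset":[[-30,0,0],[-70,0,0],[-110,0,0],[-150,-5,0],[-190,-20,-5]],"rot":[[0,0,0],[0,0,0],[0,0,0],[-4,0,0],[-8,0,0]]}'; python3 -c "
from h import *
go([480,136,250],-89)"
```

```text
time_s: 9.58
ee_pos: [445.1, -123.0, 199.9]
ee_rot: [50.9, 90.0, -128.7]
force: [0.7, -0.3, -1.8]
gripper_width: 34.1
t 9.58 tcp [ 445.1 -123.   199.9] jaw -89.6 tilt 0.04 q6 73.0 F [ 0.7 -0.3 -1.8] w 34.1
  rot [-0.6  0.  -0. ]
  rot [ 1.794e+02 -1.000e-01 -0.000e+00]
  off [ -50.3 -258.7  -36.7]
```

```bash
python3 -m handwheel '{"gripper":[1,1,1,1,1],"offset":[[-35,-15,-2],[-50,-55,-8],[-50,-95,-14],[-50,-135,-20],[-50,-175,-25]],"rot":[[-0.6,0,0],[-0.6,0,0],[-0.6,0,0],[-0.6,0,0],[-0.6,0,0]]}'; python3 -m handwheel '{"gripper":[1,1,1,1,1],"offset":[[0,-35,-5],[0,-70,-9],[0,-84,-11],[0,-84,-11],[0,-84,-11]],"rot":[[0,0,0],[0,0,0],[0,0,0],[0,0,0],[0,0,0]]}';  python3 - <<'E'
from h import *
go([480,136,160],-89)
look('pics/k.png')
im=grab_frame('scene')
cv2.imwrite('pics/k2.png',cv2.resize(im[100:300,230:450,::-1],None,fx=3,fy=3,interpolation=cv2.INTER_CUBIC))
E
```

```text
time_s: 10.0
ee_pos: [470.2, 54.5, 248.4]
ee_rot: [-171.1, 89.9, 9.8]
force: [1.6, -0.6, -0.5]
gripper_width: 34.0
time_s: 10.42
ee_pos: [479.6, 137.2, 247.4]
ee_rot: [41.2, 89.9, -137.8]
force: [-0.5, -0.7, -1.3]
gripper_width: 33.8
t 10.42 tcp [479.6 137.2 247.4] jaw -89.0 tilt 0.07 q6 104.0 F [-0.5 -0.7 -1.3] w 33.8
  rot [ 0.   0.1 -0. ]
  rot [-1.8e+02  1.0e-01  1.0e-01]
  off [87.4  1.1 -0.5]
```

View pics/k.png

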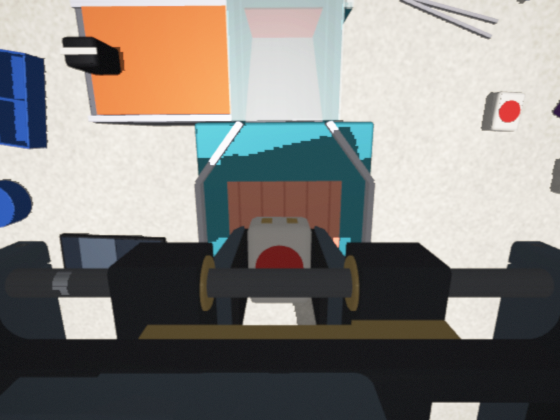

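View pics/k2.png

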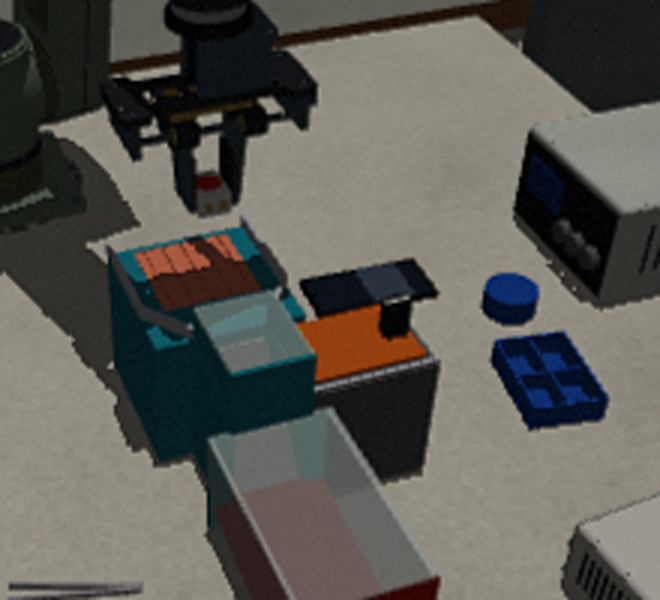

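Run:
```python
from h import *
c=cam('wrist')
for uv,z in [((241,124),162),((330,124),162),((197,185),162),((374,185),162),((228,181),150),((341,181),150),((197,122),150),((373,122),150)]:
    print(uv,onplane(c,uv,z).round(1)[:2])
```

```text
(241, 124) [555.8 168.7]
(330, 124) [556.9  97.7]
(197, 185) [506.  206.4]
(374, 185) [508.3  58. ]
(228, 181) [507.9 182.3]
(341, 181) [509.4  83.4]
(197, 122) [557.1 206.9]
(373, 122) [559.4  60. ]
```

```bash
python3 -m handwheel '{"gripper":[1,1,1,1,1],"offset":[[30,3,0],[60,3,0],[80,3,0],[87,3,0],[87,3,0]],"rot":[[0,0,0],[0,0,0],[0,0,0],[0,0,0],[0,0,0]]}';python3 -m handwheel '{"gripper":[0.5,0.4,0.3,0.3,0.3],"offset":[[0,0,0],[0,0,0],[0,0,0],[0,0,0],[0,0,0]],"rot":[[0,0,0],[0,0,0],[0,0,0],[0,0,0],[0,0,0]]}'; python3 -m handwheel '{"gripper":[0.3,0.3,0.6,1,1],"offset":[[-40,0,0],[-70,0,0],[-70,0,35],[-70,0,70],[-70,0,80]],"rot":[[0,0,0],[0,0,0],[0,0,0],[0,0,0],[0,0,0]]}'
python3 - <<'E'
from h import *
go([418,134,162],-90)
im=grab_frame('scene')
cv2.imwrite('pics/l2.png',cv2.resize(im[100:300,230:450,::-1],None,fx=3,fy=3,interpolation=cv2.INTER_CUBIC))
E
```

```text
time_s: 10.93
ee_pos: [478.9, 132.5, 159.3]
ee_rot: [14.7, 89.8, -164.4]
force: [-0.3, -0.5, -0.1]
gripper_width: 33.9
time_s: 11.35
ee_pos: [480.5, 134.0, 161.6]
ee_rot: [-165.3, 89.9, 15.6]
force: [-0.9, -0.3, -1.2]
gripper_width: 62.9
time_s: 11.77
ee_pos: [395.9, 132.2, 231.2]
ee_rot: [-1.9, 89.9, 179.0]
force: [-1.4, 0.1, -0.8]
gripper_width: 46.8
t 11.77 tcp [395.9 132.2 231.2] jaw -89.1 tilt 0.12 q6 106.0 F [-1.4  0.1 -0.8] w 46.8
  rot [0.9 0.1 0. ]
  rot [-179.1   -0.     0.2]
  off [ 69.2  -1.4 -22.3]
```

View pics/l2.png

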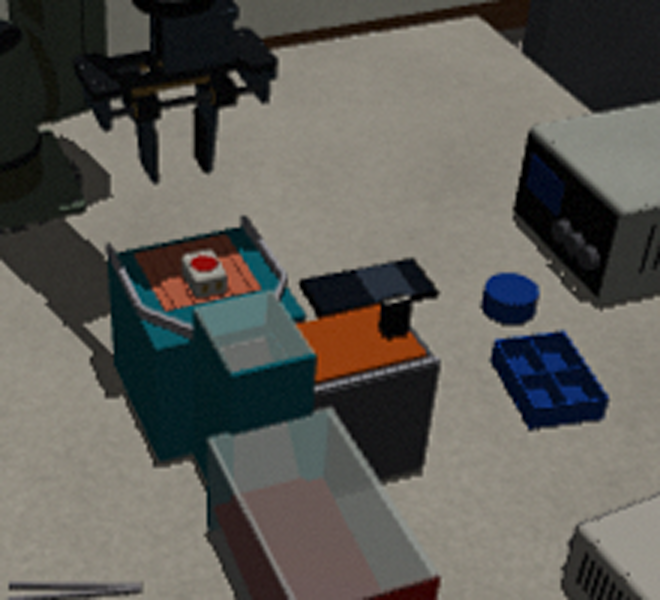

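```bash
python3 -m handwheel '{"gripper":[1,1,1,1,1],"offset":[[0,-1,-10],[25,-1,-15],[50,-1,-15],[74,-1,-15],[74,-1,-15]],"rot":[[0.9,0,0],[0.9,0,0],[0.9,0,0],[0.9,0,0],[0.9,0,0]]}';python3 -c "
from h import *
go([535,134,157],-90)"
```

```text
time_s: 12.23
ee_pos: [414.1, 133.2, 152.7]
ee_rot: [17.5, 89.5, -162.5]
force: [-0.2, 0.4, -0.9]
gripper_width: 9.3
t 12.23 tcp [414.1 133.2 152.7] jaw -90.0 tilt 0.46 q6 106.0 F [-0.2  0.4 -0.9] w 9.3
  rot [-0.   0.4 -0.1]
  rot [180.   -0.2  -0.7]
  off [  -5.2   -0.9 -120.8]
```

```bash
python3 -m handwheel '{"gripper":[1,1,1,1,1],"offset":[[-3,0,-15],[-3,0,-35],[-3,0,-55],[-3,0,-75],[-3,0,-90]],"rot":[[0,0,0],[0,0,0],[0,0,0],[0,0,0],[0,0,0]]}'
python3 - <<'E'
from h import *
go([536,134,157],-90)
im=grab_frame('scene')
cv2.imwrite('pics/m2.png',cv2.resize(im[100:300,230:450,::-1],None,fx=3,fy=3,interpolation=cv2.INTER_CUBIC))
E
```

```text
time_s: 12.65
ee_pos: [508.8, 134.1, 160.7]
ee_rot: [-168.2, 89.8, 11.8]
force: [-0.2, 0.8, 0.5]
gripper_width: 0.5
t 12.65 tcp [508.8 134.1 160.7] jaw -90.0 tilt 0.18 q6 104.0 F [-0.2  0.8  0.5] w 0.5
  rot [-0.  -0.2  0. ]
  rot [1.8e+02 1.0e-01 3.0e-01]
  off [  3.8   0.1 -27.2]
```

View pics/m2.png

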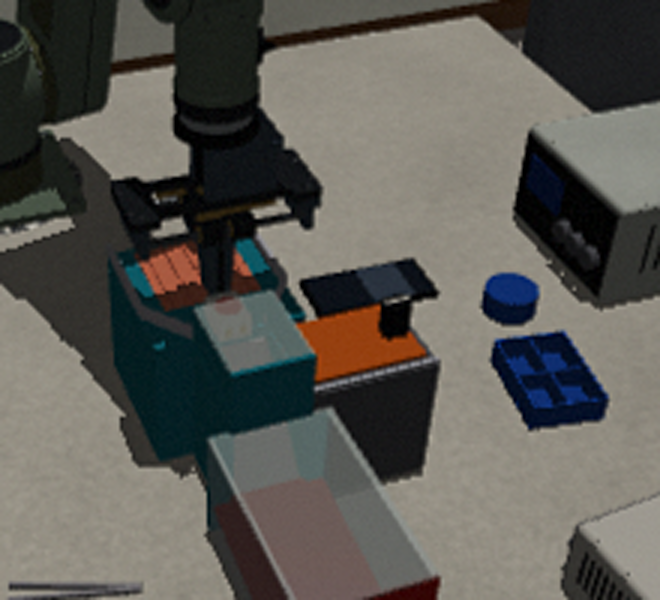

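The charger (about (307,205)) is now moving in under the hood ahead of the fingers. I continue to about 6 mm short of the hood.

```bash
python3 -m handwheel '{"gripper":[1,1,1,1,1],"offset":[[2,0,-10],[2,0,-18],[2,0,-25],[2,0,-25],[2,0,-25]],"rot":[[0,0,0],[0,0,0],[0,0,0],[0,0,0],[0,0,0]]}'
python3 - <<'E'
from h import *
go([536,134,157],-90)
im=grab_frame('scene')
cv2.imwrite('pics/n2.png',cv2.resize(im[100:320,230:450,::-1],None,fx=2.7,fy=2.7,interpolation=cv2.INTER_CUBIC))
E
```

```text
time_s: 13.12
ee_pos: [530.1, 133.9, 157.7]
ee_rot: [-32.3, 90.0, 147.7]
force: [0.4, -0.2, 0.3]
gripper_width: 0.6
t 13.12 tcp [530.1 133.9 157.7] jaw -90.0 tilt 0.01 q6 103.0 F [ 0.4 -0.2  0.3] w 0.6
  rot [0. 0. 0.]
  rot [-180.   -0.    0.]
  off [ 0.7 -0.1 -5.9]
```

View pics/n2.png

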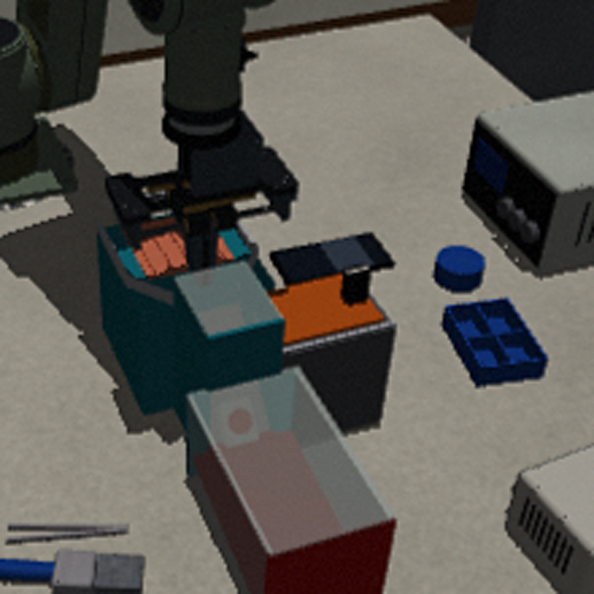

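```bash
python3 -m handwheel '{"gripper":[1,0.8,0.4,0.25,0.25],"offset":[[-30,0,10],[-70,0,10],[-100,12,0],[-100,50,-8],[-100,91,-16]],"rot":[[0,0,0],[0,0,0],[0,0,0],[0,0,0],[0,0,0]]}'>/dev/null; python3 -m handwheel '{"gripper":[0.25,0.25,0.25,0.25,0.25],"offset":[[0,40,-6],[0,80,-13],[0,120,-20],[0,160,-26],[0,184,-32]],"rot":[[0,0,0],[0,0,0],[0,0,0],[0,0,0],[0,0,0]]}'
python3 - <<'E'
from h import *
go([577.7,-141,5],-90)
im=grab_frame('scene');c=cam('scene')
for s in stickers(im,c): print(*s)
cv2.imwrite('pics/o.png',cv2.resize(im[150:350,100:400,::-1],None,fx=2.6,fy=2.6,interpolation=cv2.INTER_CUBIC))
st,im,c,o=look('pics/o_w.png')
for s in o:print(*s)
E
```

```text
time_s: 14.0
ee_pos: [577.3, -144.6, 257.8]
ee_rot: [84.2, 89.9, -95.9]
force: [-0.0, 0.2, 0.3]
gripper_width: 57.6
t 14.0 tcp [ 577.3 -144.6  257.8] jaw -90.1 tilt 0.08 q6 75.0 F [-0.   0.2  0.3] w 57.6
  rot [-0.1  0.  -0.1]
  rot [ 1.799e+02 -1.000e-01 -0.000e+00]
  off [252.8  -3.9  -0.4]
red [136.3 255.4] 39 [ 451.3 -354.5   24. ]
red [174.9 258. ] 42 [ 498.1 -247.3   24. ]
red [178.3 278.5] 12 [ 580.3 -245.6   24. ]
green [170.  215.5] 26 [ 297.6 -244.1   24. ]
green [136.  287.8] 47 [ 577.5 -358.6   24. ]
green [231.1 366.8] 317 [ 881.8 -158.6   24. ]
green [167.9 390.8] 41 [ 894.5 -299.6   24. ]
red [ 86.4 129.9] 43 [652.7  95.6  24. ]
red [347.8 182.3] 273 [ 584.2 -238.4   24. ]
red [273.5 186.3] 256 [ 579.4 -140.1   24. ]
green [438.2 184.9] 244 [ 580.1 -358.5   24. ]
```

View pics/o.png

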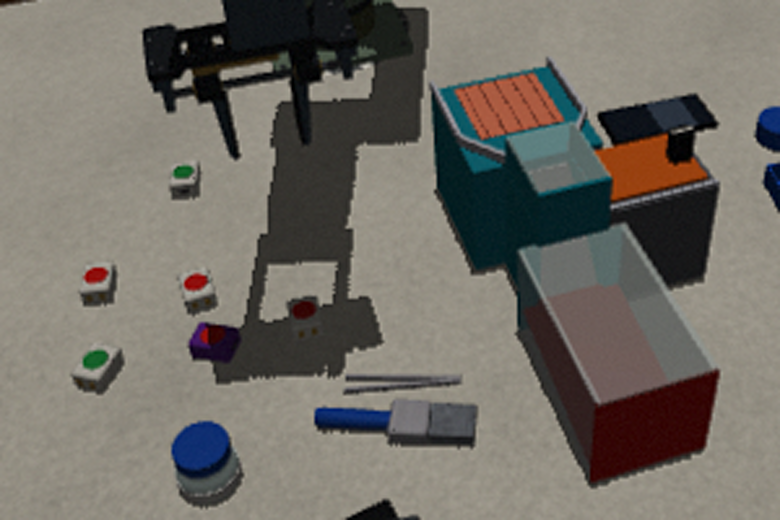

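View pics/o_w.png

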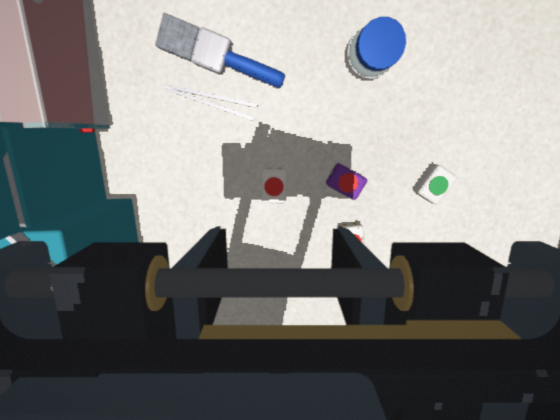

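```bash
python3 -m handwheel '{"gripper":[0.25,0.25,0.25,0.25,0.25],"offset":[[40,-3,0],[80,-3,0],[120,-3,0],[160,-3,0],[195,-3,0]],"rot":[[0,0,0],[0,0,0],[0,0,0],[0,0,0],[0,0,0]]}'>/dev/null; python3 -m handwheel '{"gripper":[0.25,0.25],"offset":[[0,0,0],[0,0,0]],"rot":[[0,0,0],[0,0,0]]}'
python3 - <<'E'
from h import *
go([578,-141,7],-90)
im=grab_frame('side')
cv2.imwrite('pics/p_s.png',cv2.resize(im[130:280,190:390,::-1],None,fx=4,fy=4,interpolation=cv2.INTER_CUBIC))
st,im,c,o=look('pics/p_w.png')
E
```

```text
time_s: 14.68
ee_pos: [576.8, -136.7, 61.9]
ee_rot: [-19.9, 89.8, 160.2]
force: [0.1, 0.2, 1.0]
gripper_width: 68.2
t 14.68 tcp [ 576.8 -136.7   61.9] jaw -89.9 tilt 0.23 q6 75.0 F [0.1 0.2 1. ] w 68.2
  rot [0.1 0.2 0.1]
  rot [-1.799e+02 -1.000e-01  3.000e-01]
  off [54.9  4.3 -1.4]
```

View pics/p_s.png

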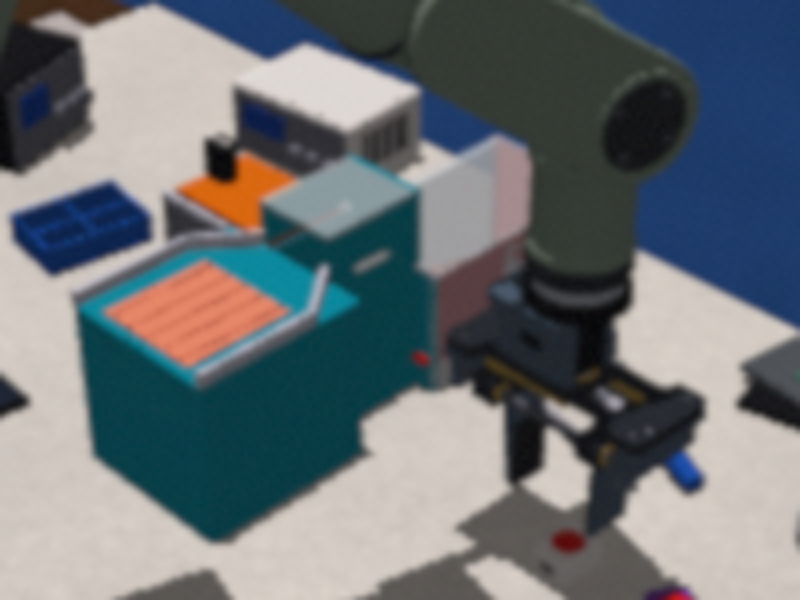

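View pics/p_w.png

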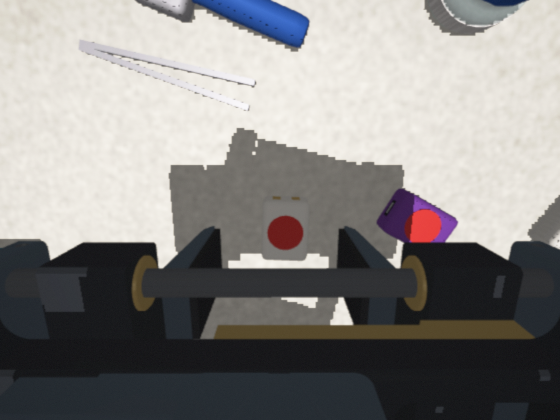

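The block is centred between the fingers at (285,232), and the purple one at (417,218) is outside the right finger. I descend and grip.

```bash
python3 -m handwheel '{"gripper":[0.25,0.25,0.25,0.25,0.25],"offset":[[20,3,-1],[40,3,-1],[54,3,-1],[54,3,-1],[54,3,-1]],"rot":[[0,0,0],[0,0,0],[0,0,0],[0,0,0],[0,0,0]]}';python3 -m handwheel '{"gripper":[0.6,1,1,1,1],"offset":[[0,0,0],[0,0,0],[0,0,0],[0,0,0],[0,0,0]],"rot":[[0,0,0],[0,0,0],[0,0,0],[0,0,0],[0,0,0]]}' 25;python3 -m handwheel '{"gripper":[1,1,1],"offset":[[0,0,0],[0,0,0],[0,0,0]],"rot":[[0,0,0],[0,0,0],[0,0,0]]}'
```

```text
time_s: 15.2
ee_pos: [580.4, -141.2, 10.8]
ee_rot: [168.0, 89.8, -12.0]
force: [0.2, -0.4, 0.6]
gripper_width: 68.6
time_s: 15.62
ee_pos: [579.3, -141.0, 9.3]
ee_rot: [170.5, 89.9, -9.5]
force: [0.3, 0.8, -0.4]
gripper_width: 38.4
time_s: 15.87
ee_pos: [579.2, -141.0, 9.0]
ee_rot: [173.5, 90.0, -6.5]
force: [-0.3, 0.2, 3.9]
gripper_width: 33.8
```

```bash
python3 -m handwheel '{"gripper":[1,1,1,1,1],"offset":[[-30,0,0],[-70,0,0],[-110,0,0],[-150,-5,2],[-190,-15,5]],"rot":[[0,0,0],[0,0,0],[0,0,0],[0,0,0],[0,0,0]]}'; python3 -m handwheel '{"gripper":[1,1,1,1,1],"offset":[[-30,-20,8],[-45,-55,20],[-45,-92,33],[-45,-130,47],[-45,-167,60]],"rot":[[0,0,0],[0,0,0],[0,0,0],[0,0,0],[0,0,0]]}'; python3 -m handwheel '{"gripper":[1,1,1,1,1],"offset":[[0,-37,13],[0,-74,26],[0,-93,34],[0,-93,34],[0,-93,34]],"rot":[[0,0,0],[0,0,0],[0,0,0],[0,0,0],[0,0,0]]}';python3 -c "
from h import *
go([480,134,161],-90)
look('pics/q.png')"
```

```text
time_s: 16.28
ee_pos: [573.7, -126.5, 200.1]
ee_rot: [15.7, 90.0, -164.4]
force: [1.9, -0.1, -1.5]
gripper_width: 34.1
time_s: 16.7
ee_pos: [512.8, 42.4, 243.7]
ee_rot: [-98.0, 90.0, 82.0]
force: [0.7, 0.4, -0.8]
gripper_width: 34.0
time_s: 17.12
ee_pos: [479.5, 134.6, 243.4]
ee_rot: [57.4, 90.0, -122.4]
force: [1.1, -0.9, 0.1]
gripper_width: 33.9
t 17.12 tcp [479.5 134.6 243.4] jaw -89.8 tilt 0.04 q6 104.0 F [ 1.1 -0.9  0.1] w 33.9
  rot [ 0.2  0.  -0. ]
  rot [-179.8    0.     0. ]
  off [82.4  0.6 -0.5]
```

View pics/q.png

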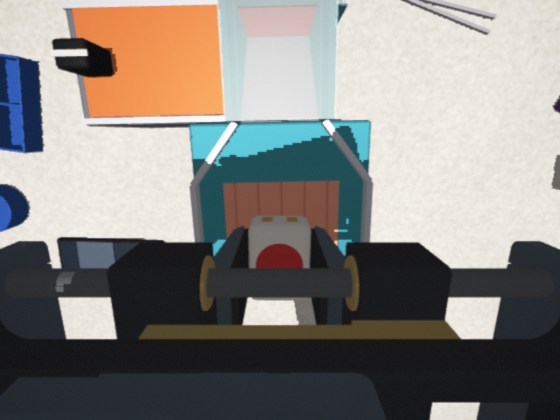

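The charger is held square over the deck, centred between the guides at columns 237 and 325.

```bash
python3 -m handwheel '{"gripper":[1,1,1,1,1],"offset":[[30,0,0],[60,0,0],[76,0,0],[83,0,0],[83,0,0]],"rot":[[0,0,0],[0,0,0],[0,0,0],[0,0,0],[0,0,0]]}';python3 -m handwheel '{"gripper":[0.5,0.4,0.3,0.3,0.3],"offset":[[0,0,0],[0,0,0],[0,0,0],[0,0,0],[0,0,0]],"rot":[[0,0,0],[0,0,0],[0,0,0],[0,0,0],[0,0,0]]}'; python3 -m handwheel '{"gripper":[0.3,0.3,0.6,1,1],"offset":[[-40,0,0],[-70,0,0],[-70,0,35],[-70,0,65],[-70,0,65]],"rot":[[0,0,0],[0,0,0],[0,0,0],[0,0,0],[0,0,0]]}'; python3 -m handwheel '{"gripper":[1,1,1,1,1],"offset":[[25,0,0],[50,0,0],[70,0,0],[70,0,0],[70,0,0]],"rot":[[0,0,0],[0,0,0],[0,0,0],[0,0,0],[0,0,0]]}'; python3 -c "
from h import *
go([531,134,158],-90)
cv2.imwrite('pics/r2.png',cv2.resize(grab_frame('scene')[100:320,230:450,::-1],None,fx=2.7,fy=2.7,interpolation=cv2.INTER_CUBIC))"
```

```text
time_s: 17.58
ee_pos: [479.9, 132.5, 159.8]
ee_rot: [23.1, 89.9, -157.0]
force: [-0.5, 1.1, -0.6]
gripper_width: 34.0
time_s: 18.0
ee_pos: [480.3, 134.0, 161.1]
ee_rot: [-160.7, 89.9, 19.3]
force: [0.1, 0.5, -0.0]
gripper_width: 63.0
time_s: 18.42
ee_pos: [410.1, 133.5, 231.2]
ee_rot: [2.0, 89.8, -178.0]
force: [-0.4, -0.2, -1.2]
gripper_width: 47.0
time_s: 18.83
ee_pos: [414.9, 133.9, 160.4]
ee_rot: [16.4, 89.9, -163.6]
force: [0.3, -0.6, -0.0]
gripper_width: 13.4
t 18.83 tcp [414.9 133.9 160.4] jaw -90.0 tilt 0.09 q6 106.0 F [ 0.3 -0.6 -0. ] w 13.4
  rot [ 0.   0.1 -0. ]
  rot [-1.8e+02  0.0e+00  1.0e-01]
  off [   2.2   -0.  -116.1]
```

View pics/r2.png

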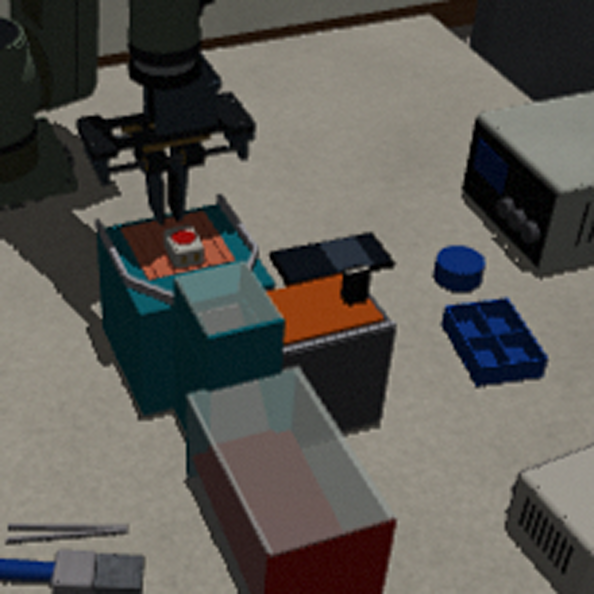

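The charger sits on the mat at about (297,188), with the fingers behind it. Next I push.

```bash
python3 -m handwheel '{"gripper":[1,1,1,1,1],"offset":[[1,0,-15],[1,0,-35],[1,0,-55],[1,0,-75],[1,0,-92]],"rot":[[0,0,0],[0,0,0],[0,0,0],[0,0,0],[0,0,0]]}'; python3 -m handwheel '{"gripper":[1,1,1,1,1],"offset":[[1,0,-10],[1,0,-18],[1,0,-24],[1,0,-24],[1,0,-24]],"rot":[[0,0,0],[0,0,0],[0,0,0],[0,0,0],[0,0,0]]}'; python3 -c "
from h import *
go([531,134,158],-90)
cv2.imwrite('pics/s2.png',cv2.resize(grab_frame('scene')[100:320,230:450,::-1],None,fx=2.7,fy=2.7,interpolation=cv2.INTER_CUBIC))"
```

```text
time_s: 19.3
ee_pos: [509.6, 134.3, 161.6]
ee_rot: [-165.7, 89.8, 14.3]
force: [-0.3, -0.1, 0.5]
gripper_width: 0.5
time_s: 19.72
ee_pos: [530.7, 134.0, 158.9]
ee_rot: [-20.3, 90.0, 159.7]
force: [0.3, -0.4, 0.2]
gripper_width: 0.8
t 19.72 tcp [530.7 134.  158.9] jaw -90.0 tilt 0.02 q6 103.0 F [ 0.3 -0.4  0.2] w 0.8
  rot [0. 0. 0.]
  rot [-180.   -0.    0.]
  off [ 0.9 -0.  -0.3]
```

View pics/s2.png

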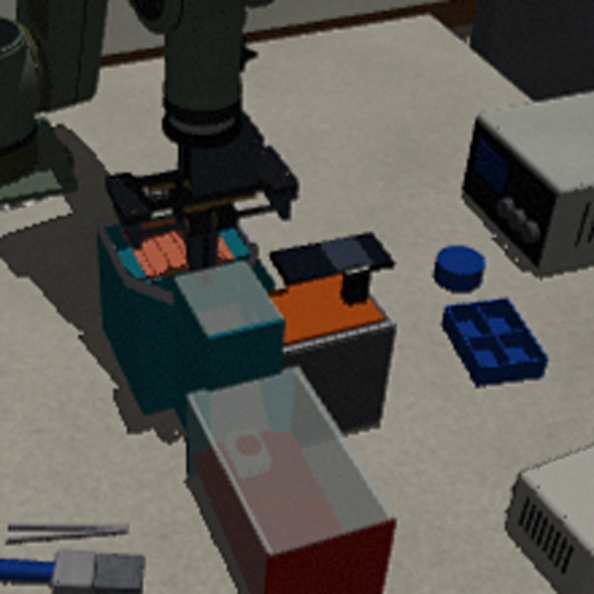

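The second charger is in the box at about (322,265). Next is the one at (499,-250).

```bash
python3 -m handwheel '{"gripper":[1,0.8,0.4,0.25,0.25],"offset":[[-30,0,10],[-70,0,10],[-100,12,10],[-100,50,12],[-100,91,14]],"rot":[[0,0,0],[0,0,0],[0,0,0],[0,0,0],[0,0,0]]}'>/dev/null; python3 -m handwheel '{"gripper":[0.25,0.25,0.25,0.25,0.25],"offset":[[0,41,3],[0,82,6],[0,123,9],[0,164,12],[0,205,15]],"rot":[[0,0,0],[0,0,0],[0,0,0],[0,0,0],[0,0,0]]}'>/dev/null;python3 -m handwheel '{"gripper":[0.25,0.25,0.25,0.25,0.25],"offset":[[0,41,3],[0,82,3],[0,88,3],[0,88,3],[0,88,3]],"rot":[[0,0,0],[-4.5,0,0],[-4.5,0,0],[-4.5,0,0],[-4.5,0,0]]}'
python3 - <<'E'
from h import *
go([499.5,-250,7],-85.5)
im=grab_frame('scene');c=cam('scene')
for s in stickers(im,c): print(*s)
im=grab_frame('side');c=cam('side')
for s in stickers(im,c): print(*s)
st,im,c,o=look('pics/t_w.png')
for s in o:print(*s)
E
```

```text
time_s: 21.02
ee_pos: [498.5, -249.2, 258.5]
ee_rot: [-72.0, 89.9, 112.4]
force: [-0.1, 0.2, -0.1]
gripper_width: 68.4
t 21.02 tcp [ 498.5 -249.2  258.5] jaw -85.6 tilt 0.09 q6 58.0 F [-0.1  0.2 -0.1] w 68.4
  rot [-0.1  0.   0.1]
  rot [ 1.799e+02  1.000e-01 -0.000e+00]
  off [251.5   1.2  -1. ]
red [136.3 255.4] 39 [ 451.3 -354.5   24. ]
red [181.8 279.6] 18 [ 587.3 -237.    24. ]
green [170.  215.5] 26 [ 297.6 -244.1   24. ]
green [136.  287.9] 48 [ 577.7 -358.6   24. ]
green [231.2 366.8] 315 [ 882.  -158.4   24. ]
green [167.9 390.9] 40 [ 894.6 -299.5   24. ]
red [359.3 281.1] 27 [ 582.6 -242.2   24. ]
red [341.5 298. ] 30 [ 497.4 -251.3   24. ]
red [361.8 329.8] 48 [ 451.6 -358.2   24. ]
green [398.5 226.5] 68 [ 871.5 -166.2   24. ]
green [393.5 305. ] 32 [ 577.8 -361.7   24. ]
green [287.  337.5] 42 [ 298.4 -248.5   24. ]
red [277.4 122.3] 194 [ 580.6 -238.2   24. ]
red [280.5 185.5] 255 [ 500.5 -248.6   24. ]
red [355.8 223.8] 187 [ 455.8 -355.8   24. ]
green [372.  130.6] 273 [ 580.1 -358.7   24. ]
green [267.6 317.6] 172 [ 300.6 -245.5   24. ]
```

View pics/t_w.png

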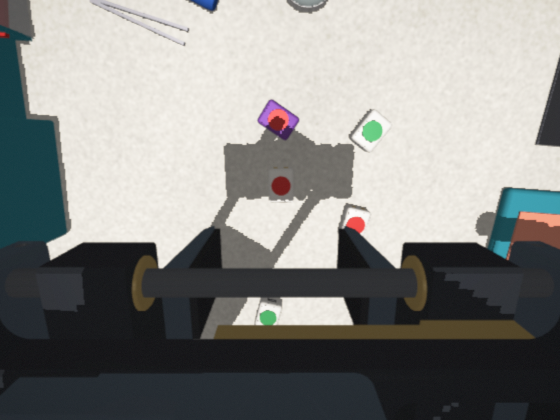

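The target is at (280,185), in the gripper's shadow and unmoved. I descend to the check height.

```bash
python3 -m handwheel '{"gripper":[0.25,0.25,0.25,0.25,0.25],"offset":[[40,0,0],[80,0,0],[120,0,0],[160,0,0],[195,0,0]],"rot":[[0,0,0],[0,0,0],[0,0,0],[0,0,0],[0,0,0]]}'>/dev/null; python3 -m handwheel '{"gripper":[0.25,0.25],"offset":[[0,0,0],[0,0,0]],"rot":[[0,0,0],[0,0,0]]}'
python3 - <<'E'
from h import *
go([499.5,-250,7],-85.5)
st,im,c,o=look('pics/u_w.png')
for s in o:print(*s)
E
```

```text
time_s: 21.75
ee_pos: [498.5, -248.4, 62.9]
ee_rot: [-36.0, 89.8, 148.7]
force: [0.5, -0.7, 0.9]
gripper_width: 68.3
t 21.75 tcp [ 498.5 -248.4   62.9] jaw -85.4 tilt 0.21 q6 58.0 F [ 0.5 -0.7  0.9] w 68.3
  rot [0.1 0.2 0.1]
  rot [-179.9   -0.2    0.3]
  off [55.9  1.8 -1. ]
red [279.7  92.8] 233 [ 592.9 -239.9   24. ]
red [269.8 119.1] 252 [ 576.4 -234.8   24. ]
red [281.6 231. ] 913 [ 500.8 -248.8   24. ]
green [459.3 128.8] 1181 [ 580.3 -358.8   24. ]
```

View pics/u_w.png

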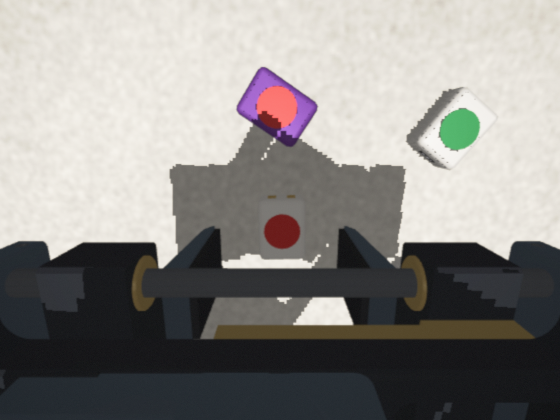

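The block is centred at (281,231) and aligned with the jaws. The purple block at (277,107) is well clear. I go down and grip.

```bash
python3 -m handwheel '{"gripper":[0.25,0.25,0.25,0.25,0.25],"offset":[[20,1,-1],[40,1,-1],[55,1,-1],[55,1,-1],[55,1,-1]],"rot":[[0,0,0],[0,0,0],[0,0,0],[0,0,0],[0,0,0]]}';python3 -m handwheel '{"gripper":[0.6,1,1,1,1],"offset":[[0,0,0],[0,0,0],[0,0,0],[0,0,0],[0,0,0]],"rot":[[0,0,0],[0,0,0],[0,0,0],[0,0,0],[0,0,0]]}' 25;python3 -m handwheel '{"gripper":[1,1,1],"offset":[[0,0,0],[0,0,0],[0,0,0]],"rot":[[0,0,0],[0,0,0],[0,0,0]]}'; python3 -m handwheel '{"gripper":[1,1,1,1,1],"offset":[[-30,0,0],[-70,0,0],[-110,0,0],[-150,-5,0],[-190,-20,0]],"rot":[[0,0,0],[0,0,0],[0,0,0],[0,0,0],[4.5,0,0]]}'; python3 -c "
from h import *
go([480,134,245],-90)"
```

```text
time_s: 22.22
ee_pos: [501.7, -251.4, 10.8]
ee_rot: [149.1, 89.8, -26.3]
force: [0.2, -0.3, 0.4]
gripper_width: 68.5
time_s: 22.63
ee_pos: [500.4, -251.1, 9.3]
ee_rot: [153.5, 89.9, -22.0]
force: [0.5, 0.7, -0.0]
gripper_width: 38.3
time_s: 22.88
ee_pos: [500.3, -251.0, 9.0]
ee_rot: [163.2, 90.0, -12.3]
force: [-0.6, 1.2, 4.3]
gripper_width: 34.3
time_s: 23.3
ee_pos: [498.5, -232.3, 199.3]
ee_rot: [102.0, 90.0, -78.1]
force: [0.8, -0.5, -0.5]
gripper_width: 34.3
t 23.3 tcp [ 498.5 -232.3  199.3] jaw -90.1 tilt 0.05 q6 64.0 F [ 0.8 -0.5 -0.5] w 34.3
  rot [-0.1 -0.  -0. ]
  rot [ 1.799e+02 -1.000e-01  0.000e+00]
  off [ -46.  -366.2   19.4]
```

```bash
python3 -m handwheel '{"gripper":[1,1,1,1,1],"offset":[[-30,-20,1],[-46,-55,3],[-46,-95,5],[-46,-135,7],[-46,-175,9]],"rot":[[0,0,0],[0,0,0],[0,0,0],[0,0,0],[0,0,0]]}'; python3 -m handwheel '{"gripper":[1,1,1,1,1],"offset":[[0,-40,2],[0,-80,4],[0,-120,6],[0,-155,8],[0,-191,10]],"rot":[[0,0,0],[0,0,0],[0,0,0],[0,0,0],[0,0,0]]}'; python3 -m handwheel '{"gripper":[1,1],"offset":[[0,0,0],[0,0,0]],"rot":[[0,0,0],[0,0,0]]}';python3 -c "
from h import *
go([480,134,161],-90)
look('pics/v.png')"
```

```text
time_s: 23.72
ee_pos: [489.0, -54.9, 243.8]
ee_rot: [-166.2, 90.0, 13.7]
force: [0.8, -0.1, -0.0]
gripper_width: 34.1
time_s: 24.13
ee_pos: [478.8, 136.4, 243.4]
ee_rot: [25.7, 90.0, -154.3]
force: [0.3, -0.1, -0.6]
gripper_width: 34.0
time_s: 24.3
ee_pos: [479.0, 136.1, 243.2]
ee_rot: [24.9, 89.9, -154.9]
force: [-0.7, -0.3, -0.2]
gripper_width: 33.8
t 24.3 tcp [479.  136.1 243.2] jaw -89.8 tilt 0.06 q6 104.0 F [-0.7 -0.3 -0.2] w 33.8
  rot [ 0.2  0.1 -0. ]
  rot [-1.798e+02  0.000e+00  1.000e-01]
  off [82.2  2.  -1. ]
```

View pics/v.png

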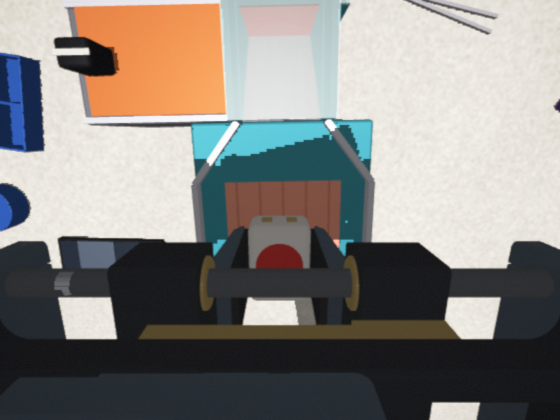

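The charger is still held over the deck at about (280,245) and is centred to within 2 mm.

```bash
python3 -m handwheel '{"gripper":[1,1,1,1,1],"offset":[[30,2,0],[60,2,0],[76,2,0],[83,2,0],[83,2,0]],"rot":[[0,0,0],[0,0,0],[0,0,0],[0,0,0],[0,0,0]]}';python3 -m handwheel '{"gripper":[0.5,0.4,0.3,0.3,0.3],"offset":[[0,0,0],[0,0,0],[0,0,0],[0,0,0],[0,0,0]],"rot":[[0,0,0],[0,0,0],[0,0,0],[0,0,0],[0,0,0]]}'; python3 -m handwheel '{"gripper":[0.3,0.3,0.6,1,1],"offset":[[-40,0,0],[-70,0,0],[-70,0,35],[-70,0,65],[-70,0,65]],"rot":[[0,0,0],[0,0,0],[0,0,0],[0,0,0],[0,0,0]]}'; python3 -m handwheel '{"gripper":[1,1,1,1,1],"offset":[[25,0,0],[50,0,0],[70,0,0],[70,0,0],[70,0,0]],"rot":[[0,0,0],[0,0,0],[0,0,0],[0,0,0],[0,0,0]]}'; python3 -c "
from h import *
go([531,134,158],-90)
cv2.imwrite('pics/w2.png',cv2.resize(grab_frame('scene')[100:320,230:450,::-1],None,fx=2.7,fy=2.7,interpolation=cv2.INTER_CUBIC))"
```

```text
time_s: 24.77
ee_pos: [478.9, 131.0, 160.0]
ee_rot: [22.6, 89.8, -157.5]
force: [-0.5, 0.7, -0.3]
gripper_width: 33.8
time_s: 25.18
ee_pos: [479.8, 132.6, 161.1]
ee_rot: [-162.0, 89.9, 18.0]
force: [0.1, -0.4, -0.3]
gripper_width: 62.8
time_s: 25.6
ee_pos: [409.6, 132.2, 231.1]
ee_rot: [2.2, 89.8, -177.7]
force: [-1.6, -0.7, -1.0]
gripper_width: 46.7
time_s: 26.02
ee_pos: [414.4, 132.6, 160.4]
ee_rot: [14.2, 89.9, -165.8]
force: [0.7, -0.6, 0.4]
gripper_width: 13.3
t 26.02 tcp [414.4 132.6 160.4] jaw -90.0 tilt 0.09 q6 106.0 F [ 0.7 -0.6  0.4] w 13.3
  rot [ 0.   0.1 -0. ]
  rot [-1.8e+02  0.0e+00  1.0e-01]
  off [   2.2   -1.4 -116.6]
```

View pics/w2.png

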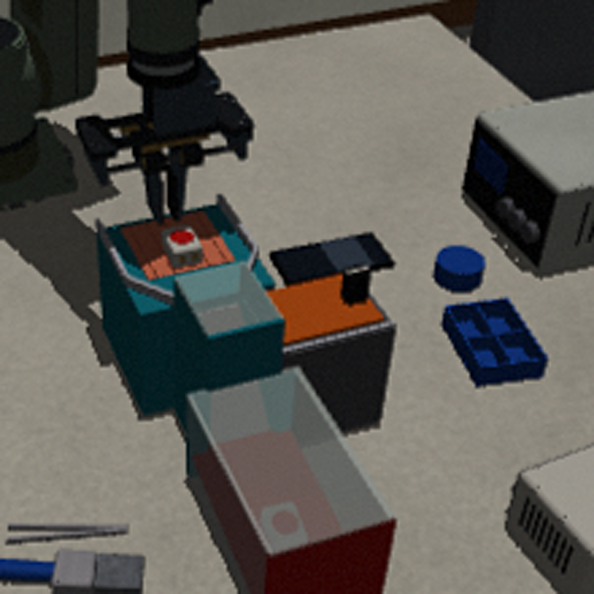

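The third charger is on the mat, and a charger now shows at the far end of the box at (334,293). I push the third.

```bash
python3 -m handwheel '{"gripper":[1,1,1,1,1],"offset":[[1,-1,-15],[1,-1,-35],[1,-1,-55],[1,-1,-75],[1,-1,-92]],"rot":[[0,0,0],[0,0,0],[0,0,0],[0,0,0],[0,0,0]]}'; python3 -m handwheel '{"gripper":[1,1,1,1,1],"offset":[[1,0,-10],[1,0,-18],[1,0,-24],[1,0,-24],[1,0,-24]],"rot":[[0,0,0],[0,0,0],[0,0,0],[0,0,0],[0,0,0]]}'; python3 -c "
from h import *
go([531,134,158],-90)
cv2.imwrite('pics/x2.png',cv2.resize(grab_frame('scene')[100:320,230:450,::-1],None,fx=2.7,fy=2.7,interpolation=cv2.INTER_CUBIC))"
```

```text
time_s: 26.48
ee_pos: [509.2, 133.9, 161.6]
ee_rot: [-165.7, 89.8, 14.3]
force: [-0.7, -0.4, -0.3]
gripper_width: 0.5
time_s: 26.9
ee_pos: [530.2, 133.6, 158.9]
ee_rot: [-13.1, 90.0, 166.9]
force: [1.2, 0.9, 0.6]
gripper_width: 0.6
t 26.9 tcp [530.2 133.6 158.9] jaw -90.0 tilt 0.02 q6 103.0 F [1.2 0.9 0.6] w 0.6
  rot [0. 0. 0.]
  rot [-180.   -0.    0.]
  off [ 0.9 -0.4 -0.8]
```

View pics/x2.png

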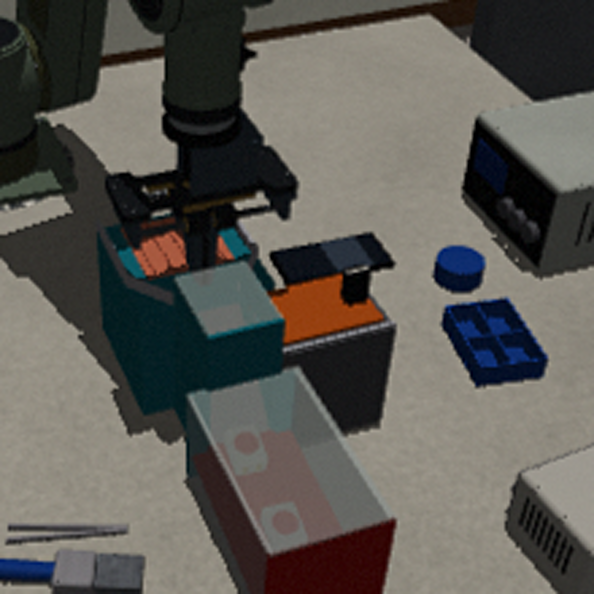

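The third charger is in the box at (321,264), the second is at (336,292), and the first is hidden behind the red end wall. Next is the last one at (452,-356).

```bash
python3 -m handwheel '{"gripper":[1,0.8,0.4,0.25,0.25],"offset":[[-30,0,10],[-70,0,10],[-100,12,10],[-100,50,15],[-100,91,20]],"rot":[[0,0,0],[0,0,0],[0,0,0],[0,0,0],[0,0,0]]}'>/dev/null; python3 -m handwheel '{"gripper":[0.25,0.25,0.25,0.25,0.25],"offset":[[0,41,6],[0,82,12],[0,123,18],[0,164,24],[0,205,30]],"rot":[[0,0,0],[0,0,0],[0,0,0],[0,0,0],[0,0,0]]}'>/dev/null;python3 -m handwheel '{"gripper":[0.25,0.25,0.25,0.25,0.25],"offset":[[0,41,6],[0,82,12],[0,123,18],[0,164,24],[0,194,28]],"rot":[[0,0,0],[4,0,0],[8,0,0],[8,0,0],[8,0,0]]}'; python3 -m handwheel '{"gripper":[0.25,0.25],"offset":[[0,0,0],[0,0,0]],"rot":[[0,0,0],[0,0,0]]}'
python3 - <<'E'
from h import *
go([453,-356,7],-98)
im=grab_frame('side');c=cam('side')
for s in stickers(im,c): print(*s)
st,im,c,o=look('pics/y_w.png')
for s in o:print(*s)
E
```

```text
time_s: 28.2
ee_pos: [451.1, -359.0, 258.8]
ee_rot: [74.7, 90.0, -113.3]
force: [1.2, 0.7, -0.2]
gripper_width: 68.4
time_s: 28.37
ee_pos: [451.7, -357.0, 258.3]
ee_rot: [-52.6, 89.9, 119.2]
force: [0.0, 1.0, 0.2]
gripper_width: 68.3
t 28.37 tcp [ 451.7 -357.   258.3] jaw -98.1 tilt 0.08 q6 59.0 F [0.  1.  0.2] w 68.3
  rot [-0.1  0.   0.1]
  rot [ 1.799e+02  1.000e-01 -1.000e-01]
  off [251.3  -0.9  -1.4]
red [359.1 281.1] 31 [ 582.3 -241.6   24. ]
red [361.6 329.9] 46 [ 451.1 -358.2   24. ]
green [393.5 305. ] 32 [ 577.8 -361.7   24. ]
green [287.  337.5] 42 [ 298.4 -248.5   24. ]
red [171.5  94.8] 343 [ 584.1 -238.5   24. ]
red [279.8 184.9] 250 [ 454.  -355.3   24. ]
green [267.7  82.4] 216 [ 581.5 -358.4   24. ]
green [220.7 300.7] 86 [ 296.  -245.5   24. ]
```

View pics/y_w.png

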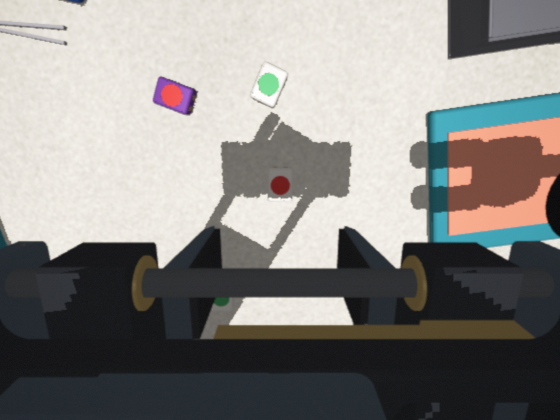

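The block is at (280,185) and unmoved. The teal microscope stand to the right, from column 430, needs a clearance check before I go down.

Run:
```python
from h import *
c=cam('wrist')
for uv in [(428,115),(432,245),(411,155),(546,205)]:
    print(uv,[onplane(c,uv,z).round(0)[:2] for z in (10,100,250)])
s=cam('side');w=cam('scene')
# eyepiece tip: side (428,308)/(452,292); scene (35,182)
for a,b in [((430,310),(35,182)),((448,292),(35,182)),((430,310),(37,205)),((448,292),(37,205))]:
    t=tri([ray(s,a),ray(w,b)]); print(t.round(0),np.abs(proj(s,t)-a).max().round(1))
```

```text
(428, 115) [array([ 516., -558.]), array([ 518., -516.]), array([ 520., -447.])]
(432, 245) [array([ 335., -560.]), array([ 375., -518.]), array([ 442., -448.])]
(411, 155) [array([ 468., -534.]), array([ 480., -498.]), array([ 499., -437.])]
(546, 205) [array([ 373., -718.]), array([ 405., -642.]), array([ 459., -515.])]
[ 387. -542.  287.] 1.6
[ 427. -538.  308.] 7.4
[ 428. -535.  247.] 4.0
[ 469. -532.  271.] 2.0
```

Run:
```python
from h import *
a=cv2.imread('pics/a_scene.png')[140:280,0:180]; b=cv2.imread('pics/a_side.png')[260:420,330:530]
cv2.imwrite('pics/z.png',np.hstack([cv2.resize(a,(380,296)),cv2.resize(b,(370,296))]))
```

```text
(no output)
```

View pics/z.png

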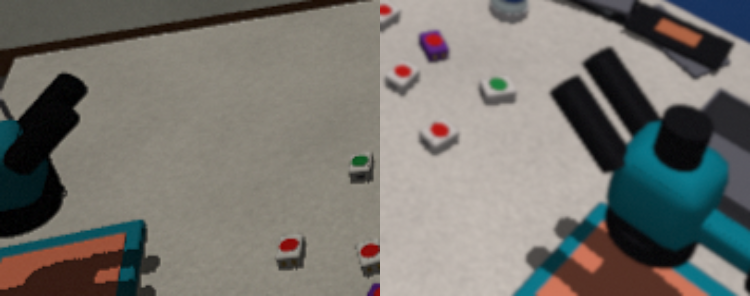

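The eyepiece tips are at about y = -535 mm and z = 270–290. The gripper body only reaches y ≈ -446, so it is clear, and I descend.

```bash
python3 -m handwheel '{"gripper":[0.25,0.25,0.25,0.25,0.25],"offset":[[40,-1,-1],[80,-1,-1],[120,-1,-1],[160,-1,-1],[195,-1,-1]],"rot":[[0,0,0],[0,0,0],[0,0,0],[0,0,0],[0,0,0]]}'>/dev/null; python3 -m handwheel '{"gripper":[0.25,0.25],"offset":[[0,0,0],[0,0,0]],"rot":[[0,0,0],[0,0,0]]}'
python3 - <<'E'
from h import *
go([453,-356,7],-98)
st,im,c,o=look('pics/aa_w.png')
for s in o:print(*s)
E
```

```text
time_s: 29.05
ee_pos: [453.5, -353.5, 63.1]
ee_rot: [-35.6, 89.8, 136.5]
force: [0.6, -0.5, 1.4]
gripper_width: 68.5
t 29.05 tcp [ 453.5 -353.5   63.1] jaw -97.9 tilt 0.2 q6 59.0 F [ 0.6 -0.5  1.4] w 68.5
  rot [0.1 0.2 0.1]
  rot [-179.9   -0.2    0.3]
  off [56.1  2.6 -0. ]
red [69.6 59.7] 1445 [ 584.4 -238.7   24. ]
red [283.6 232.1] 910 [ 454.3 -355.5   24. ]
green [261.7  37.2] 1418 [ 580.4 -359.    24. ]
```

View pics/aa_w.png

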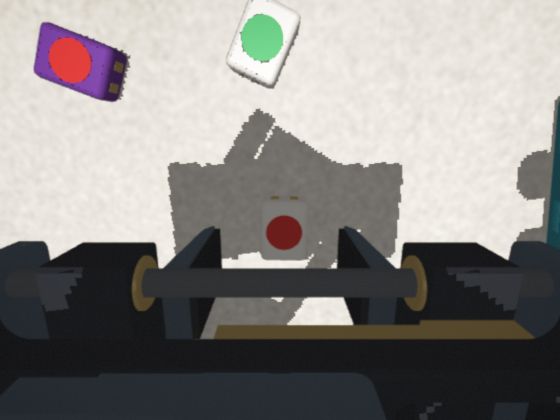

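The block is centred at (283,232) and aligned. I go down, grip and lift.

```bash
python3 -m handwheel '{"gripper":[0.25,0.25,0.25,0.25,0.25],"offset":[[20,2,0],[40,2,0],[55,2,0],[55,2,0],[55,2,0]],"rot":[[0,0,0],[0,0,0],[0,0,0],[0,0,0],[0,0,0]]}';python3 -m handwheel '{"gripper":[0.6,1,1,1,1],"offset":[[0,0,0],[0,0,0],[0,0,0],[0,0,0],[0,0,0]],"rot":[[0,0,0],[0,0,0],[0,0,0],[0,0,0],[0,0,0]]}' 25;python3 -m handwheel '{"gripper":[1,1,1],"offset":[[0,0,0],[0,0,0],[0,0,0]],"rot":[[0,0,0],[0,0,0],[0,0,0]]}'; python3 -m handwheel '{"gripper":[1,1,1,1,1],"offset":[[-30,0,0],[-70,0,0],[-110,0,0],[-150,-5,0],[-190,-20,0]],"rot":[[0,0,0],[0,0,0],[0,0,0],[-4,0,0],[-8,0,0]]}'; python3 -c "
from h import *
go([480,134,245],-90)"
```

```text
time_s: 29.52
ee_pos: [454.9, -358.2, 11.0]
ee_rot: [151.0, 89.8, -37.0]
force: [-0.4, 0.3, 0.3]
gripper_width: 68.7
time_s: 29.93
ee_pos: [453.7, -357.7, 9.2]
ee_rot: [153.5, 89.9, -34.4]
force: [-0.0, 0.3, 0.6]
gripper_width: 37.9
time_s: 30.18
ee_pos: [453.6, -357.6, 9.0]
ee_rot: [169.7, 90.0, -18.3]
force: [-1.0, 0.2, 3.0]
gripper_width: 33.9
time_s: 30.6
ee_pos: [455.8, -339.0, 199.3]
ee_rot: [81.7, 90.0, -98.2]
force: [1.1, -0.8, 0.4]
gripper_width: 33.8
t 30.6 tcp [ 455.8 -339.   199.3] jaw -89.9 tilt 0.05 q6 52.0 F [ 1.1 -0.8  0.4] w 33.8
  rot [ 0.1  0.  -0. ]
  rot [-1.799e+02  1.000e-01  0.000e+00]
  off [ -46.1 -472.9  -25.1]
```

```bash
python3 -m handwheel '{"gripper":[1,1,1,1,1],"offset":[[-30,-20,-1],[-46,-55,-3],[-46,-95,-5],[-46,-135,-7],[-46,-175,-9]],"rot":[[0,0,0],[0,0,0],[0,0,0],[0,0,0],[0,0,0]]}'; python3 -m handwheel '{"gripper":[1,1,1,1,1],"offset":[[0,-40,-2],[0,-80,-4],[0,-120,-6],[0,-160,-8],[0,-200,-10]],"rot":[[0,0,0],[0,0,0],[0,0,0],[0,0,0],[0,0,0]]}'; python3 -m handwheel '{"gripper":[1,1,1,1,1],"offset":[[0,-40,-2],[0,-80,-4],[0,-98,-6],[0,-98,-6],[0,-98,-6]],"rot":[[0,0,0],[0,0,0],[0,0,0],[0,0,0],[0,0,0]]}';python3 -c "
from h import *
go([480,134,161],-90)
look('pics/ab.png')"
```

```text
time_s: 31.02
ee_pos: [464.8, -161.5, 243.8]
ee_rot: [-167.3, 90.0, 12.6]
force: [0.6, -0.9, -0.3]
gripper_width: 33.8
time_s: 31.43
ee_pos: [474.6, 38.8, 243.5]
ee_rot: [-2.5, 90.0, 177.5]
force: [1.4, 0.0, -0.3]
gripper_width: 33.8
time_s: 31.85
ee_pos: [480.7, 135.4, 243.2]
ee_rot: [37.6, 89.9, -142.3]
force: [-0.4, -1.5, -1.0]
gripper_width: 34.0
t 31.85 tcp [480.7 135.4 243.2] jaw -89.8 tilt 0.08 q6 104.0 F [-0.4 -1.5 -1. ] w 34.0
  rot [ 0.2  0.1 -0.1]
  rot [-1.798e+02  1.000e-01  1.000e-01]
  off [82.2  1.4  0.7]
```

View pics/ab.png

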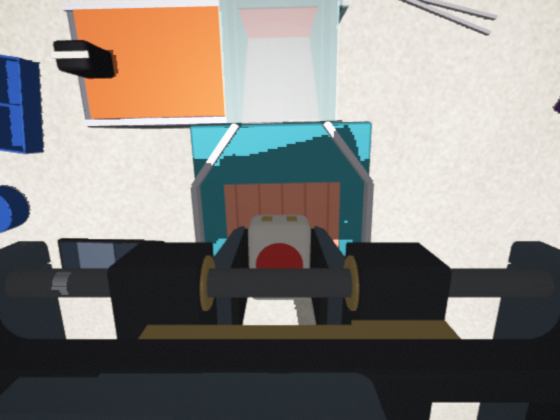

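The last charger is held, centred over the deck. I place it as before.

```bash
python3 -m handwheel '{"gripper":[1,1,1,1,1],"offset":[[30,1,0],[60,1,0],[76,1,0],[83,1,0],[83,1,0]],"rot":[[0,0,0],[0,0,0],[0,0,0],[0,0,0],[0,0,0]]}';python3 -m handwheel '{"gripper":[0.5,0.4,0.3,0.3,0.3],"offset":[[0,0,0],[0,0,0],[0,0,0],[0,0,0],[0,0,0]],"rot":[[0,0,0],[0,0,0],[0,0,0],[0,0,0],[0,0,0]]}'; python3 -m handwheel '{"gripper":[0.3,0.3,0.6,1,1],"offset":[[-40,0,0],[-70,0,0],[-70,0,35],[-70,0,65],[-70,0,65]],"rot":[[0,0,0],[0,0,0],[0,0,0],[0,0,0],[0,0,0]]}'; python3 -m handwheel '{"gripper":[1,1,1,1,1],"offset":[[25,0,0],[50,0,0],[70,0,0],[70,0,0],[70,0,0]],"rot":[[0,0,0],[0,0,0],[0,0,0],[0,0,0],[0,0,0]]}'; python3 -c "
from h import *
go([531,134,158],-90)
cv2.imwrite('pics/ac2.png',cv2.resize(grab_frame('scene')[100:320,230:450,::-1],None,fx=2.7,fy=2.7,interpolation=cv2.INTER_CUBIC))"
```

```text
time_s: 32.32
ee_pos: [480.4, 132.2, 160.0]
ee_rot: [22.5, 89.8, -157.6]
force: [-0.3, -0.4, -0.7]
gripper_width: 34.0
time_s: 32.73
ee_pos: [481.4, 133.9, 161.2]
ee_rot: [-162.9, 89.9, 17.1]
force: [0.1, 0.7, 0.1]
gripper_width: 63.1
time_s: 33.15
ee_pos: [411.2, 133.5, 231.2]
ee_rot: [1.5, 89.8, -178.5]
force: [-0.7, -1.2, -0.2]
gripper_width: 46.7
time_s: 33.57
ee_pos: [416.0, 133.9, 160.4]
ee_rot: [16.3, 89.9, -163.7]
force: [0.9, 0.6, 0.2]
gripper_width: 13.5
t 33.57 tcp [416.  133.9 160.4] jaw -90.0 tilt 0.09 q6 106.0 F [0.9 0.6 0.2] w 13.5
  rot [ 0.   0.1 -0. ]
  rot [-1.8e+02  0.0e+00  1.0e-01]
  off [ 2.20e+00 -1.00e-01 -1.15e+02]
```

View pics/ac2.png

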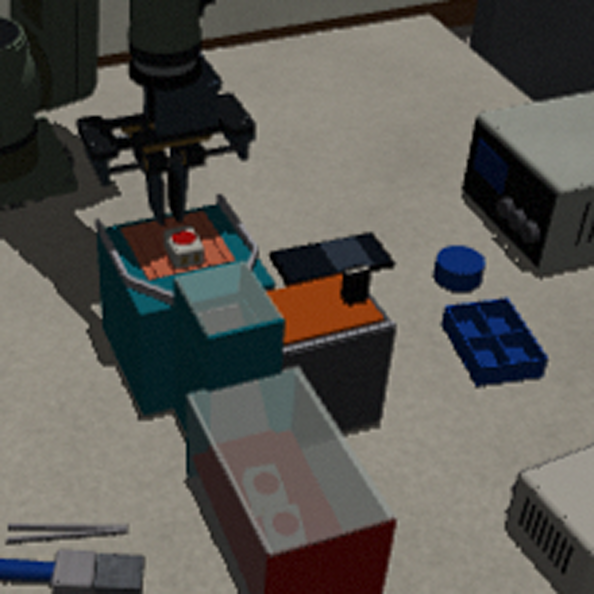

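The last charger is on the mat, with two visible in the row in the box. I push it.

```bash
python3 -m handwheel '{"gripper":[1,1,1,1,1],"offset":[[1,0,-15],[1,0,-35],[1,0,-55],[1,0,-75],[1,0,-92]],"rot":[[0,0,0],[0,0,0],[0,0,0],[0,0,0],[0,0,0]]}'; python3 -m handwheel '{"gripper":[1,1,1,1,1],"offset":[[1,0,-10],[1,0,-18],[1,0,-23],[1,0,-23],[1,0,-23]],"rot":[[0,0,0],[0,0,0],[0,0,0],[0,0,0],[0,0,0]]}'; python3 -m handwheel '{"gripper":[1,1,1,1,1],"offset":[[-20,0,10],[-60,0,10],[-100,0,10],[-140,0,10],[-150,0,10]],"rot":[[0,0,0],[0,0,0],[0,0,0],[0,0,0],[0,0,0]]}'; python3 -c "
from h import *
go([603,279,300],0)
cv2.imwrite('pics/ad2.png',cv2.resize(grab_frame('scene')[100:320,230:450,::-1],None,fx=2.7,fy=2.7,interpolation=cv2.INTER_CUBIC))
cv2.imwrite('pics/ad3.png',cv2.resize(grab_frame('side')[130:280,190:390,::-1],None,fx=4,fy=4,interpolation=cv2.INTER_CUBIC))
"
```

```text
time_s: 34.03
ee_pos: [510.7, 134.2, 161.6]
ee_rot: [-165.7, 89.8, 14.3]
force: [-0.4, -0.5, 0.6]
gripper_width: 0.2
time_s: 34.45
ee_pos: [530.7, 133.9, 158.9]
ee_rot: [-11.5, 90.0, 168.5]
force: [-0.7, 0.3, -0.2]
gripper_width: 0.8
time_s: 34.87
ee_pos: [522.6, 134.6, 315.9]
ee_rot: [-166.0, 89.3, 14.0]
force: [0.7, 0.2, 0.7]
gripper_width: 0.7
t 34.87 tcp [522.6 134.6 315.9] jaw -90.0 tilt 0.69 q6 103.0 F [0.7 0.2 0.7] w 0.7
  rot [-90.   -0.7  -0.4]
  rot [90.  -0.4  0.7]
  off [  17.3 -144.3  -80.3]
```

View pics/ad2.png

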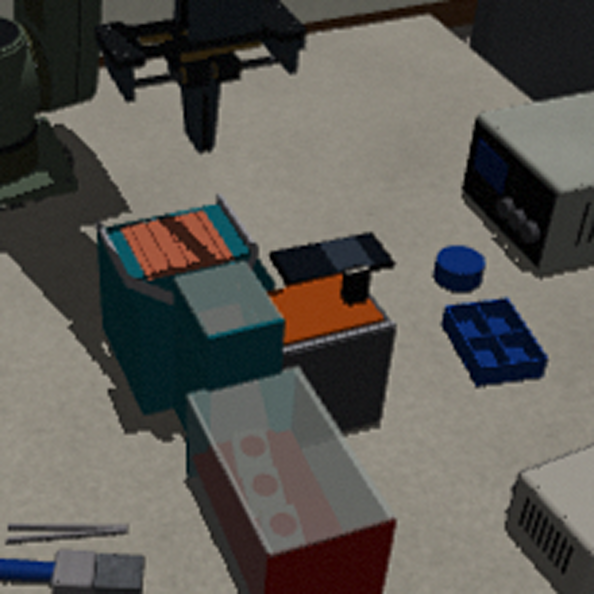

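View pics/ad3.png

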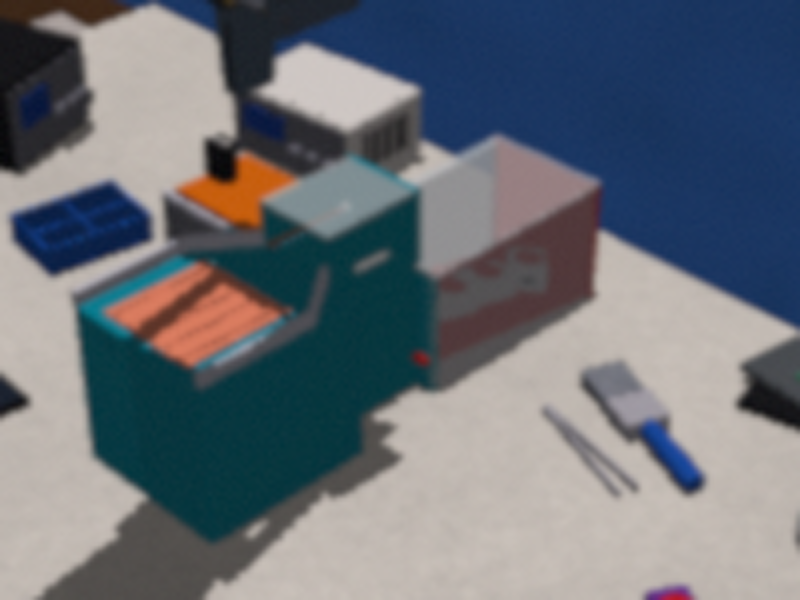

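Run:
```python
from h import *
a=grab_frame('scene');b=grab_frame('side')
f=lambda im: np.clip(((im/255.)**0.6)*255,0,255).astype(np.uint8)[:,:,::-1]
A=cv2.resize(f(a[225:325,290:390]),(395,395),interpolation=cv2.INTER_CUBIC)
B=cv2.resize(f(b[155:235,290:350]),(300,395),interpolation=cv2.INTER_CUBIC)
cv2.imwrite('pics/ae.png',np.hstack([A,B]))
# expected projections of row positions
xe,y0=557.5,134
for bx in (77,31,-15,-61):
    P=[xe+195+bx,y0,20-np.tan(np.radians(8))*bx+24]
    print(bx,proj(cam('scene'),P).round(0),proj(cam('side'),P).round(0))
```

```text
77 [342. 312.] [322. 193.]
31 [335. 297.] [313. 196.]
-15 [328. 282.] [304. 200.]
-61 [322. 268.] [294. 203.]
```

View pics/ae.png

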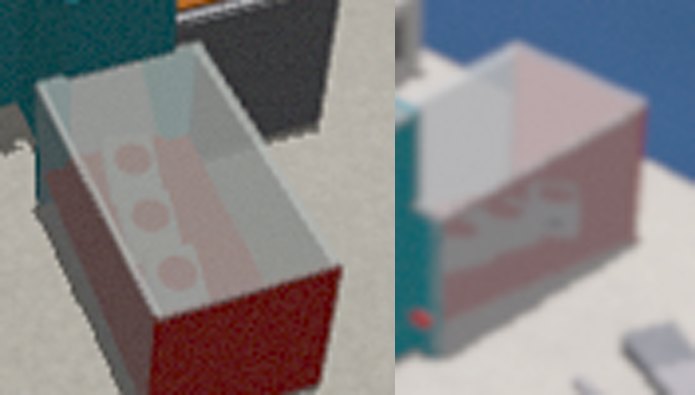

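The measured stickers fit a row of four. In the scene view they are at (323,265), (328,279) and (335,294), which match slots -61, -15 and +31. In the side view they are at (303,201), (312,198) and (322,194), which match -15, +31 and +77. So all four are in the box, and I now go to close the shutter.

```bash
python3 -m handwheel '{"gripper":[0.45,0.45,0.45,0.45,0.45],"offset":[[0,-28,-16],[0,-56,-32],[0,-84,-48],[0,-112,-64],[0,-144,-80]],"rot":[[-7,0,0],[-14,0,0],[-21,0,0],[-28,0,0],[-35,0,0]]}';python3 -m handwheel '{"gripper":[0.45,0.45,0.45,0.45,0.45],"offset":[[0,0,0],[0,0,0],[0,0,0],[0,0,0],[0,0,0]],"rot":[[-7,0,0],[-14,0,0],[-21,0,0],[-28,0,0],[-35,0,0]]}'; python3 -m handwheel '{"gripper":[0.45,0.45,0.45,0.45,0.45],"offset":[[0,0,0],[0,0,0],[0,0,0],[0,0,0],[0,0,0]],"rot":[[-7,0,0],[-14,0,0],[-20,0,0],[-20,0,0],[-20,0,0]]}'; python3 -c "
from h import *
go([603,279,220],0)"
```

```text
time_s: 35.48
ee_pos: [600.6, 278.3, 305.6]
ee_rot: [-7.0, 89.7, -151.7]
force: [0.1, -0.0, 0.3]
gripper_width: 30.7
time_s: 35.9
ee_pos: [600.0, 277.7, 305.2]
ee_rot: [-46.8, 89.6, -156.5]
force: [-0.4, 0.8, -0.2]
gripper_width: 50.1
time_s: 36.32
ee_pos: [600.3, 277.7, 306.3]
ee_rot: [-67.0, 89.7, -157.1]
force: [0.9, -0.1, -0.1]
gripper_width: 50.2
t 36.32 tcp [600.3 277.7 306.3] jaw -0.1 tilt 0.25 q6 24.0 F [ 0.9 -0.1 -0.1] w 50.2
  rot [-0.1  0.1  0.2]
  rot [179.9   0.4  -0.2]
  off [86.3  3.  -1.5]
```

```bash
python3 -m handwheel '{"gripper":[0.45,0.45,0.45,0.45,0.45],"offset":[[25,2,-1],[50,2,-1],[75,2,-1],[86,2,-1],[86,2,-1]],"rot":[[0,0,0],[0,0,0],[0,0,0],[0,0,0],[0,0,0]]}'; python3 -c "
from h import *
go([602.5,279,156],0)
look('pics/af.png')"
```

```text
time_s: 36.73
ee_pos: [601.2, 278.1, 218.6]
ee_rot: [-66.3, 89.5, -156.4]
force: [0.8, 0.4, -0.4]
gripper_width: 50.2
t 36.73 tcp [601.2 278.1 218.6] jaw -0.1 tilt 0.46 q6 24.0 F [ 0.8  0.4 -0.4] w 50.2
  rot [-0.1  0.2  0.4]
  rot [179.9   0.7  -0.3]
  off [62.6  1.8 -1.1]
```

View pics/af.png

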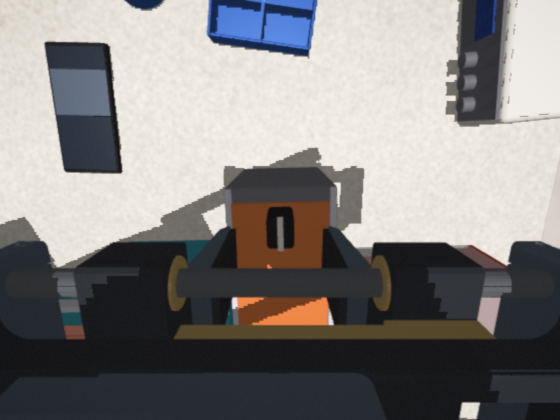

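The grip at (280,230) lies between the fingers, whose middle is at about 280. I go down and close.

```bash
python3 -m handwheel '{"gripper":[0.45,0.45,0.45,0.45,0.45],"offset":[[20,1,0],[40,1,0],[55,1,0],[62,1,0],[62,1,0]],"rot":[[0,0,0],[0,0,0],[0,0,0],[0,0,0],[0,0,0]]}'; python3 -m handwheel '{"gripper":[0.7,0.9,1,1,1],"offset":[[0,0,0],[0,0,0],[0,0,0],[0,0,0],[0,0,0]],"rot":[[0,0,0],[0,0,0],[0,0,0],[0,0,0],[0,0,0]]}' 15; python3 -m handwheel '{"gripper":[1,1,1],"offset":[[0,0,0],[0,0,0],[0,0,0]],"rot":[[0,0,0],[0,0,0],[0,0,0]]}'
```

```text
time_s: 37.2
ee_pos: [604.0, 278.9, 160.4]
ee_rot: [-70.9, 89.9, -160.9]
force: [-0.8, -0.2, -0.6]
gripper_width: 50.1
time_s: 37.62
ee_pos: [601.6, 279.2, 161.8]
ee_rot: [-95.5, 89.7, 174.5]
force: [-6.6, 0.3, 8.0]
gripper_width: 20.4
time_s: 37.87
ee_pos: [601.6, 279.2, 161.8]
ee_rot: [-93.1, 89.7, 176.9]
force: [-6.3, -0.6, 5.6]
gripper_width: 20.3
```

```bash
python3 -m handwheel '{"gripper":[1,1,1,1,1],"offset":[[0,0,12],[0,0,26],[0,0,40],[0,0,54],[0,0,66]],"rot":[[0,0,0],[0,0,0],[0,0,0],[0,0,0],[0,0,0]]}'; python3 -m handwheel '{"gripper":[1,1,1,1,1],"offset":[[0,0,3],[0,0,6],[0,0,9],[0,0,12],[0,0,12]],"rot":[[0,0,0],[0,0,0],[0,0,0],[0,0,0],[0,0,0]]}'; python3 -m handwheel '{"gripper":[1,1,1],"offset":[[0,0,2],[0,0,2],[0,0,2]],"rot":[[0,0,0],[0,0,0],[0,0,0]]}'
```

```text
time_s: 38.28
ee_pos: [603.2, 212.6, 161.8]
ee_rot: [-143.4, 89.9, 126.6]
force: [-3.6, 1.6, 4.2]
gripper_width: 19.9
time_s: 38.7
ee_pos: [603.5, 204.1, 161.8]
ee_rot: [-177.7, 89.6, 92.2]
force: [-5.3, 9.9, 5.1]
gripper_width: 20.1
time_s: 38.95
ee_pos: [603.4, 204.1, 161.8]
ee_rot: [179.9, 89.4, 89.9]
force: [-4.2, 12.5, 3.7]
gripper_width: 20.4
```

The stroke stopped at 75.1 mm with the reaction force rising, so the shutter is at its end stop. I relax, release, rise and look.

```bash
python3 -m handwheel '{"gripper":[1,1,0.8,0.6,0.45],"offset":[[0,0,-4],[0,0,-4],[0,0,-4],[0,0,-4],[0,0,-4]],"rot":[[0,0,0],[0,0,0],[0,0,0],[0,0,0],[0,0,0]]}'; python3 -m handwheel '{"gripper":[0.45,0.45,0.45,0.45,0.45],"offset":[[0,0,0],[0,0,0],[-20,0,0],[-60,0,0],[-100,0,0]],"rot":[[0,0,0],[0,0,0],[0,0,0],[0,0,0],[0,0,0]]}';python3 -m handwheel '{"gripper":[0.45,0.45,0.45,0.45,0.45],"offset":[[-40,0,-40],[-60,0,-80],[-60,0,-120],[-60,0,-120],[-60,0,-120]],"rot":[[0,0,0],[0,0,0],[0,0,0],[0,0,0],[0,0,0]]}'
python3 - <<'E'
from h import *
go()
a=grab_frame('scene');b=grab_frame('side');st,w,c,o=look('pics/ag_w.png')
for n,im in (('scene',a),('side',b)):
    for s in stickers(im,cam(n)): print(n,*s)
cv2.imwrite('pics/ag_s.png',a[:,:,::-1])
A=cv2.resize(a[160:330,250:400,::-1],None,fx=2.6,fy=2.6,interpolation=cv2.INTER_CUBIC)
B=cv2.resize(b[150:250,220:350,::-1],(390,A.shape[0]),interpolation=cv2.INTER_CUBIC)
cv2.imwrite('pics/ag.png',np.hstack([A,B]))
E
```

```text
time_s: 39.37
ee_pos: [604.8, 202.5, 160.8]
ee_rot: [74.7, 89.9, -15.3]
force: [0.4, -0.2, -0.2]
gripper_width: 31.0
time_s: 39.78
ee_pos: [603.4, 202.3, 260.0]
ee_rot: [-67.9, 89.8, -158.0]
force: [0.7, 0.1, -0.0]
gripper_width: 50.2
time_s: 40.2
ee_pos: [604.0, 326.4, 320.4]
ee_rot: [152.6, 89.9, 62.8]
force: [-0.8, -0.7, -0.7]
gripper_width: 50.2
t 40.2 tcp [604.  326.4 320.4] jaw 0.2 tilt 0.09 q6 27.0 F [-0.8 -0.7 -0.7] w 50.2
scene red [181.2 278.2] 45 [ 581.8 -237.8   24. ]
scene green [170.  215.5] 26 [ 297.6 -244.1   24. ]
scene green [136.  287.9] 47 [ 578.  -358.6   24. ]
scene green [231.2 366.8] 315 [ 882.  -158.4   24. ]
scene green [168.1 390.8] 39 [ 894.6 -299.1   24. ]
side red [358.9 281.1] 32 [ 582.1 -241.4   24. ]
side green [398.4 226.5] 67 [ 871.3 -166.1   24. ]
side green [393.5 305. ] 32 [ 577.8 -361.7   24. ]
side green [287.  337.5] 42 [ 298.4 -248.5   24. ]
```

View pics/ag.png

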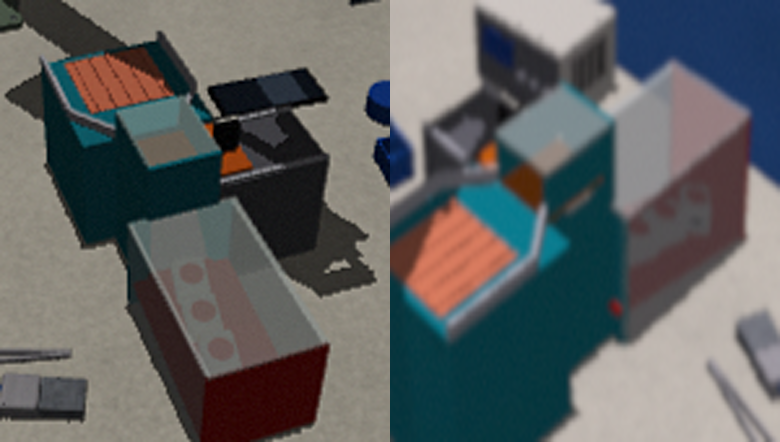

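View pics/ag_w.png

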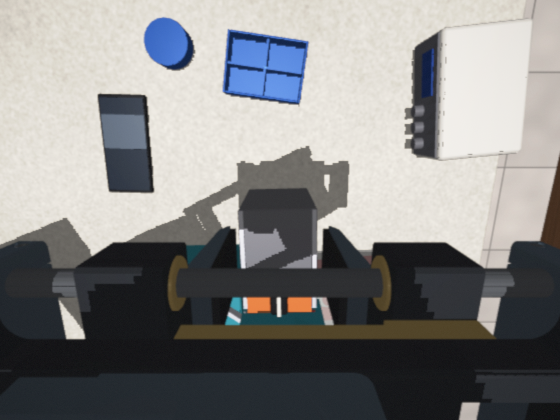

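View pics/ag_s.png

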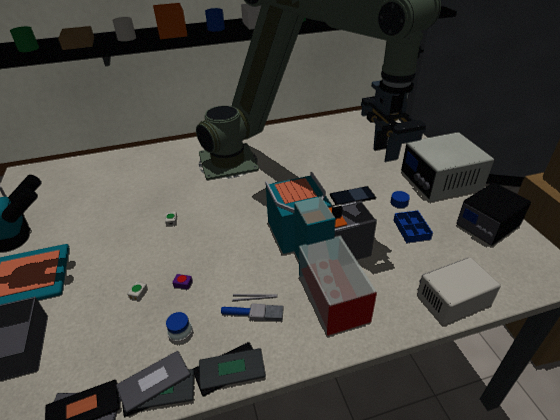

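The shutter is closed, with its grip beside the hood at about (338,208). The bench shows only the purple look-alike and the two good chargers, which have not moved. The deck is empty and the arm hangs free, so I hand in.

```bash
python3 -c "
from workcell import *
print(job_done())"
```

```text
the job is handed in; nothing more can be done
None
```

I opened the shutter, put all four dead chargers down the chute one at a time, closed the shutter and handed the job in at about 40 s; no verdict was reported.

- **Shutter:** It began about 13 mm open. I pushed it to its open stop, and at the end it travelled 75.1 mm from there to the closed stop, where the reaction rose to about 12 N.
- **Chargers in the box:** No single view showed all four. The camera from the front shows the three nearest the slide, and the one from the side shows the three at the far end. Together they fit a row of four at about -61, -15, +31 and +77 mm, as expected.
- **Bench:** The two good chargers and the purple look-alike measured within 1 mm of where they started. The phone, tweezers, jar, brush, screw box and spool look unmoved in the pictures, though I did not measure them.
- **Robot:** It ended clear of everything. The wrist force stayed below 20 N in every reading, and no grip slipped.
- **Disagreement:** The early measurements of the station's sideways position differed by up to 9 mm. A closer wrist view and the shutter's end stop settled it to a couple of millimetres.

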